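# Clamp down the bench bin rack and hook the fitting bins into it

## Task

Set up the bin rack at the trade counter: first hold the rack down with the clamp beside it, turning the T-handle clockwise until the foot just touches the rack's ear and then a quarter of a turn more. Then load every narrow red fittings bin standing on the counter into the rack, one to a bay: hook its rear tongue under the rack's lip and swing its front down behind the kerb, so that it sits flat and square on the tray. Do not shove the rack out of its place, and leave the jar, wrench and valve alone.

Things in the scene. Friction and masses are not known exactly. Their poses are not given: they have to be found in the camera images.
- bin1: red plastic parts bin full of copper fittings, about 0.32 kg. Box 130 long (x) x 62 wide (y) mm; upright 3 mm side walls 60 high from the rear to x=-15, then falling to the 34 high front wall (white card). A tongue 50 wide, 4 thick juts 18 behind the rear wall, flush with the underside. Origin: centre of the box's underside; tongue at +x, low front at -x, z up. May be absent
- bin2: red plastic parts bin full of copper fittings, about 0.32 kg. Box 130 long (x) x 62 wide (y) mm; upright 3 mm side walls 60 high from the rear to x=-15, then falling to the 34 high front wall (white card). A tongue 50 wide, 4 thick juts 18 behind the rear wall, flush with the underside. Origin: centre of the box's underside; tongue at +x, low front at -x, z up. May be absent
- bin3: red plastic parts bin full of copper fittings, about 0.32 kg. Box 130 long (x) x 62 wide (y) mm; upright 3 mm side walls 60 high from the rear to x=-15, then falling to the 34 high front wall (white card). A tongue 50 wide, 4 thick juts 18 behind the rear wall, flush with the underside. Origin: centre of the box's underside; tongue at +x, low front at -x, z up. May be absent
- bin4: red plastic parts bin full of copper fittings, about 0.32 kg. Box 130 long (x) x 62 wide (y) mm; upright 3 mm side walls 60 high from the rear to x=-15, then falling to the 34 high front wall (white card). A tongue 50 wide, 4 thick juts 18 behind the rear wall, flush with the underside. Origin: centre of the box's underside; tongue at +x, low front at -x, z up. May be absent
- bin1_toe (a point): mid tip of the tongue of bin1, on its underside: x = +83 mm, z = 0 in the bin's frame; axes as the bin's. Hold the bin across its 62 mm width near its middle, some 36 mm above its underside
- bin2_toe (a point): mid tip of the tongue of bin2, on its underside: x = +83 mm, z = 0 in the bin's frame; axes as the bin's. Hold the bin across its 62 mm width near its middle, some 36 mm above its underside
- bin3_toe (a point): mid tip of the tongue of bin3, on its underside: x = +83 mm, z = 0 in the bin's frame; axes as the bin's. Hold the bin across its 62 mm width near its middle, some 36 mm above its underside
- bin4_toe (a point): mid tip of the tongue of bin4, on its underside: x = +83 mm, z = 0 in the bin's frame; axes as the bin's. Hold the bin across its 62 mm width near its middle, some 36 mm above its underside
- rack: loose dark steel bin rack, 3 kg: tray 161 deep (x) x 380 wide (y) mm, floor plate 5 thick. Along its +x edge (far from the robot) an upstand with a lip folded forward over the tray; along its -x edge a kerb 4 thick, 10 high above the floor, inner face at x=-76.5. Four bays, centred on y=-147, -49, +49 and +147, each 70 wide between low ribs (3 thick, 8 high, x=-55 to 55). Origin: centre of the tray, counter level; z up
- rack_lip (a point): on the tray floor (5 mm above the counter) at the upstand's inner face (rack x=+76.5 mm), halfway along; axes as the rack's. The lip above it reaches over the tray 11 mm (to x=+65.5); its underside is 10.5 mm and its top 13.5 mm above the tray floor. Clear length upstand to kerb: 153 mm
- rack_ear (a point): top face of the rack's clamping ear, a flat tab 70 (x) x 72 (y) mm, 5 thick, at the rack's -y end, close below the clamp's foot; axes as the rack's
- clamp_knob (a joint): angle of the clamp's T-handle, rad; grows as it is turned clockwise seen from above, which screws the foot down 8 mm per full turn. Range 0 to 10.5, starts at 0.2 to 2.6; friction about 0.06 Nm, it stays where it is left
- clamp_pad (a joint): how far the clamp's rubber-shod foot is pressed back into its seat, m: 0 while it hangs free; from the touch on it grows by 8 mm per turn of the handle, so 2 mm for a quarter turn (spring 6 N per mm)
- clamp_grip (a point): centre of the clamp's grey T-handle, a bar 66 long (own x), 12 thick (own y), 22 mm high, on the vertical screw axis, about 74 mm above the counter; turns with the handle and sinks with the screw. The steel clamp is bolted to the counter beside the rack's ear: a post 46 mm high at the ear's outer side and an arm over the ear at 30 to 44 mm height (boss round the screw to 48)
- clamp_foot (a point): centre of the underside of the clamp's foot, a rubber disc 24 mm across; it starts 2 to 6 mm above the ear's top face
- flux_jar: bystander: a grey jar of flux, 64 mm across and 70 high; origin at the centre of its underside
- wrench: bystander: a steel wrench 180 mm long lying on the counter; origin under its middle
- ball_valve: bystander: a brass ball valve with a lever, about 80 mm long and 56 high; origin at its underside

How it is judged (in metres and radians):
On the way, in this order (a step that is already met when the one before it is completed fails the run):
1. the clamp is tightened: the foot has touched the ear and the handle has gone about a quarter turn further (value of joint clamp_pad between 0.0009 and 0.0033 m and velocity of joint clamp_knob below 0.05 rad/s), for 0.3 s.
2. every bin present sits in the rack, tongue under the lip, front down behind the kerb (x of bin1_toe in the frame of rack between 0.0695 and 0.0785 m and y of bin1_toe in the frame of rack between -0.162 and 0.162 m and z of bin1_toe in the frame of rack between 0.002 and 0.009 m and angle between the x axis of each of bin1, bin2, bin3, bin4 and the x axis of rack, either way round below 0.08 rad and angle between each of bin1, bin2, bin3, bin4's own z axis and vertical below 0.04 rad and linear speed of each of bin1, bin2, bin3, bin4 below 0.03 m/s and x of bin2_toe in the frame of rack between 0.0695 and 0.0785 m and y of bin2_toe in the frame of rack between -0.162 and 0.162 m and z of bin2_toe in the frame of rack between 0.002 and 0.009 m and x of bin3_toe in the frame of rack between 0.0695 and 0.0785 m and y of bin3_toe in the frame of rack between -0.162 and 0.162 m and z of bin3_toe in the frame of rack between 0.002 and 0.009 m and x of bin4_toe in the frame of rack between 0.0695 and 0.0785 m and y of bin4_toe in the frame of rack between -0.162 and 0.162 m and z of bin4_toe in the frame of rack between 0.002 and 0.009 m), for 0.3 s.
At the end, for the whole second after the job is handed in: Foot pressed 0.9 to 3.3 mm of screw travel past touch (2 mm = quarter turn); each bin present at rest on the tray, tongue tip within 7 mm of the upstand under the lip, square within 0.08 rad, flat within 0.04 rad, within the tray's width; rack within 15 mm of its place (all of step 2 and value of joint clamp_pad between 0.0009 and 0.0033 m and distance of rack from where it was at the start of the episode below 0.015 m).
It fails at once if a bystander (jar, wrench, valve) is moved more than 30 mm (distance of any of flux_jar, wrench, ball_valve from where it was at the start of the episode above 0.03 m).
It fails at once if the rack is shoved more than 30 mm (distance of rack from where it was at the start of the episode above 0.03 m).
Of bin1, bin2, bin3, bin4 only 3 to 4 are there at a start; the rules pass over those that are not, and their reading is None.
At some moment in a run one of bin1, bin2, bin3, bin4 may be knocked a few centimetres aside while the robot is not near it.
It also fails if it takes over 210 s, if anything falls off the work surface, if the arm or the gripper's body presses on something with over 40 N, if the wrist force passes 120 N, or if a joint passes its speed limit or range.

## Robot

A 6-joint arm with a two-finger parallel gripper is mounted at the origin on the work surface. World frame = base frame: x ahead of the robot, y to its left, z up, the work surface at z = 0. Lengths are in m, angles in degrees, forces in N, time in s.
With the tool pointing down it reaches from about 0.25 to 0.725 m from the base axis. Payload 9.7 kg.
Tool frame: the origin (TCP) lies between the finger pads; the fingertips stand 19 mm ahead of it and the grasp point (between the pads) is the TCP; z points along the fingers, y is the line along which they close (so a half turn about z gives the same grasp; the last joint's range is limited). The gripper opens to 85 mm and grips with 20 to 120 N. Pads are 22 mm wide; open, the fingers measure 114 mm over their backs; the gripper's body (76 mm by 85 mm) begins 54 mm behind the grasp point. The pads swing forward as they close: fully open they stand 13 mm farther back than shut.
Start: joints at [-73.224, 4.979, 10.078, 95.1, 0, 90], TCP at [0.159, -0.527, 0.25] pointing down, gripper open.
Joint ranges: [-179.16, 179.16], [-48.56, 103.87], [-65.8, 70.77], [-126.05, 130.52], [-82.76, 87.17], [-180, 180]. Speed limits (degrees/s): [127.2, 127.2, 147.25, 180, 180, 180].

## Interface

Orientations are given as [roll, pitch, yaw] about the fixed x, y, z axes, in that order (R = Rz(yaw) Ry(pitch) Rx(roll)).
In Python, from workcell import telemetry, camera, calibration, workorder gives the robot as it stands.
- The arm moves only by the tool play_rows, never from a script. Its argument "increments" is a list of rows, each a list of 3 entries, a list of its own where there are three numbers: the shift along the tool's x, y, z in mm, then the turn, a rotation vector about the tool's x, y, z in degrees, then the closure, from 0 (fully open) to 1 (shut). In form: [[[x, y, z], [ax, ay, az], jaw], ...]. A call has 1 to 20 rows; each row is the pose to reach, as a shift and turn from the pose commanded when the call began, along the tool's axes at that moment; what a row does not reach only later rows make up. A row lasts 1/10 s, in which the tool goes at most 50 mm and 8.59 degrees, less where a joint would pass 70% of its speed; a pose out of reach is approached as far as the arm can. A call with a gripper value outside its range is refused whole. The fingers move at their own pace and stop on an object; "grip_force" is the grip in N (left out, the last holds). Time passes only in rows, so rows that repeat a pose let the fingers close. It gives the time, the measured TCP pose, the force, the opening and the grip force at its end, in the units of the state.
- telemetry.get_obs(): the state, without advancing time (a new reading comes with each control period).
- camera(name): name is "scene" or "side" or "wrist"; returns (picture, depth): 420x560x3 uint8, red, green, blue; 420x560 float32, m along the optical axis (not along the pixel's ray), 0 where there is no reading.
- calibration(name): a dict with "vertical_fov" (degrees; the focal length in pixels is half the picture's height over the tangent of half this angle, whatever the lens; pixels are square), "cx", "cy" (the principal point, pixels), "rvec" (rotation vector, rad) and "tvec" (3), from world to camera coordinates, as OpenCV has them; the wrist camera has in their place "hand_eye" (4x4, takes a point from camera to tool coordinates, whose origin is the TCP and whose axes are the flange's). Camera axes: x right, y down, z forward; pixel columns grow to the right and rows downward; lengths in m; the calibration is good to about 2 mm. The wrist camera is an equidistant fisheye: a pixel r from the principal point sees the ray r / f radians off the axis. A picture is of the moment at which its call begins: read the wrist's pose just before it. calibration takes no time and is no camera call.
- workorder.job_done(): hands the job in; it is judged then, once.
The state is a dict: "time": time; "q": joint angles; "qd": joint speeds; "joint_efforts": joint torques, N m; "ee_pos": TCP position; "tcp_rot": TCP orientation; "wrist_force": force on the tool from outside, world axes, zero at the start; "torque": the same for the moment, N m; "opening": finger opening in m; "grasp_force": force on a finger pad.
Only numpy, scipy, OpenCV 4.12 (cv2) and the standard library are available. Lean on these libraries where they do the work, as an engineer would, in place of code of your own. Each camera call takes 0.05 s, during which the arm holds its last target. There are 200 camera calls.

## Working session

There is one attempt and no reset: what is moved stays moved. The work goes in short steps, Python scripts to look and compute and a tool call to move; the robot and the scene stay as the last step left them, time stands still between calls to the robot, and variables do not carry over. Pictures are saved under pics/ and viewed, at most 14 in all, crops included, and the job is handed in when it is done.

Besides the shell and the picture viewer there is one more tool, called after ">>>" as name([rows], argument=value, ...), one row to a line, values as JSON. play_rows: Moves the arm, as the interface text tells. Its arguments: {"type":"object","properties":{"increments":{"type":"array"},"grip_force":{"type":"number"}},"required":["increments"]}

```bash
mkdir -p pics; cat > h.py <<'E'
import numpy as np,cv2
from scipy.spatial.transform import Rotation as R
from workcell import telemetry,camera,calibration,workorder
def cloud(name):
    o=telemetry.get_obs(); im,d=camera(name); c=calibration(name)
    f=210/np.tan(np.radians(c["vertical_fov"])/2)
    v,u=np.mgrid[0:420,0:560].astype(float); x=(u-c["cx"]);y=(v-c["cy"])
    if name=="wrist":
        r=np.hypot(x,y)+1e-9; t=np.tan(np.minimum(r/f,1.5)); P=np.dstack([x/r*t*d,y/r*t*d,d])
        H=np.array(c["hand_eye"]); P=P@H[:3,:3].T+H[:3,3]
        Rt=R.from_euler('xyz',o["tcp_rot"],degrees=True).as_matrix(); P=P@Rt.T+np.array(o["ee_pos"])
    else:
        Rm=cv2.Rodrigues(np.array(c["rvec"],float))[0]; P=np.dstack([x/f*d,y/f*d,d]); P=(P-np.array(c["tvec"]).ravel())@Rm
    P[d<=0]=np.nan
    return im,P
def save(n,im): cv2.imwrite("pics/"+n,im[:,:,::-1])
E
python3 - <<'E'
from h import *
o=telemetry.get_obs();print(o)
for n in("scene","side"):
    im,P=cloud(n); save(n+"0.png",im); np.save(n+"0.npy",P); np.save(n+"0i.npy",im); print(calibration(n))
E
```

```text
{'time': 0.0, 'q': array([-7.32242319e+01,  5.01056754e+00,  1.00351716e+01,  9.51011041e+01,
        5.88087258e-04,  9.00007855e+01]), 'qd': array([-0.0448358 , -0.02785433,  0.05344825, -0.03916211,  0.00437736,
        0.01985464]), 'joint_efforts': array([ 1.38345025e-03, -5.20385349e+01,  4.64805722e+01,  1.62471912e-02,
       -5.96137693e-05, -9.22083871e-06]), 'ee_pos': array([ 0.15868624, -0.52638921,  0.2495946 ]), 'tcp_rot': array([-1.79923500e+02, -5.87037924e-04,  1.67749818e+01]), 'wrist_force': array([-0.21204383, -0.7431842 ,  0.49540726]), 'torque': array([-0.02844336, -0.00543646,  0.01623253]), 'grasp_force': 0.0, 'opening': 0.08560450463944533}
{'vertical_fov': 42.19876864435592, 'cx': 280.02736733673413, 'cy': 198.50996763636937, 'rvec': array([ 2.28274407,  1.07110879, -0.36409389]), 'tvec': array([-0.33146312, -0.29529678,  1.80878144])}
{'vertical_fov': 46.26376300484809, 'cx': 276.5174721574851, 'cy': 212.57314957496257, 'rvec': array([ 0.16072584, -2.90544252,  1.0411373 ]), 'tvec': array([0.56134796, 0.1222642 , 1.23045595])}
```

View pics/scene0.png

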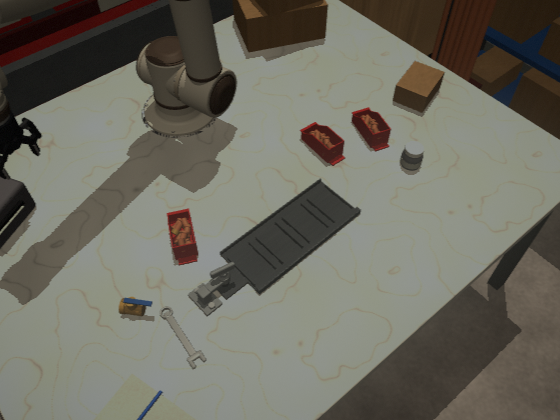

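View pics/side0.png

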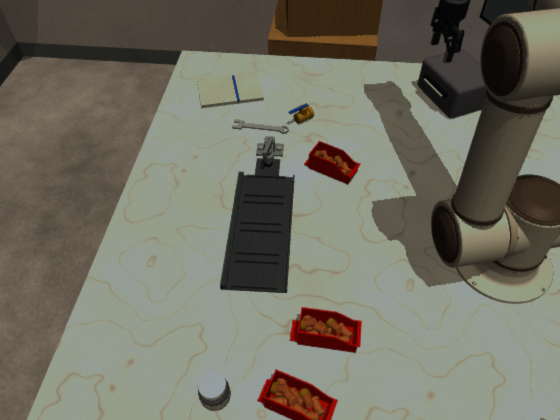

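The scene view shows three red bins at about (182,236), (323,143) and (370,129). The rack is centred near (290,236), the clamp near (208,290), the valve at (135,305), the wrench at (185,335) and the jar at (412,157). The side view also shows three bins. Next I'll measure them.

```bash
python3 - <<'E'
from h import *
Q=[];C=[]
for n in("scene","side"):
    P=np.load(n+"0.npy");im=np.load(n+"0i.npy"); Q.append(P.reshape(-1,3));C.append(im.reshape(-1,3).astype(int))
    t=P.reshape(-1,3); k=(t[:,0]>.3)&(t[:,0]<.7)&(abs(t[:,1])<.5)&(im.reshape(-1,3).min(1)>120); print(n,"table z",np.nanmedian(t[k,2]))
for n,q,c in zip(("scene","side"),Q,C):
    ok=np.isfinite(q[:,0])&(q[:,2]>-.01)&(q[:,2]<.1)&(np.hypot(q[:,0],q[:,1])<.85)&(q[:,0]>0)
    red=ok&(c[:,0]>90)&(c[:,1]<40)&(c[:,2]<50)
    p=q[red]; lab=-np.ones(len(p),int)
    g=np.zeros((900,1600),np.uint8); ij=np.c_[(p[:,0]*1000).astype(int),((p[:,1]+.8)*1000).astype(int)]; ij=np.clip(ij,0,[899,1599]); g[ij[:,0],ij[:,1]]=255
    g=cv2.dilate(g,np.ones((15,15))); N,L=cv2.connectedComponents(g)
    for k in range(1,N):
        s=p[L[ij[:,0],ij[:,1]]==k]
        if len(s)<60: continue
        r=cv2.minAreaRect((s[:,:2]*1000).astype(np.float32)); print(n,"bin",len(s),np.round(r[0]),np.round(r[1]),round(r[2],1),"z",np.round(np.percentile(s[:,2],[2,98]),3))
        lo=s[s[:,2]<.012]; hi=s[s[:,2]>.05]; print("  low mean",lo[:,:2].mean(0).round(3),"hi mean",hi[:,:2].mean(0).round(3))
    dark=ok&(c.max(1)<75)&(q[:,0]>.25)&(q[:,2]<.03)
    p=q[dark]; r=None
    g[:]=0; ij=np.c_[(p[:,0]*1000).astype(int),((p[:,1]+.8)*1000).astype(int)]; g[ij[:,0],ij[:,1]]=255
    g=cv2.dilate(g,np.ones((7,7))); N,L,S,_=cv2.connectedComponentsWithStats(g); k=1+S[1:,4].argmax()
    s=p[L[ij[:,0],ij[:,1]]==k]; s=s[s[:,1]>-.9]; r=cv2.minAreaRect((s[:,:2]*1000).astype(np.float32)); print(n,"dark",len(s),r,np.percentile(s[:,2],[2,50,98]))
E
```

```text
scene table z 0.00011132351220058127
side table z -0.0004338530041041902
scene dark 7328 ((616.3555297851562, -74.01681518554688), (165.9598388671875, 450.2072448730469), 2.5332272052764893) [-0.00031143  0.00614347  0.0210845 ]
side bin 453 [428. 246.] [ 63. 151.] 88.1 z [-0.     0.062]
  low mean [0.447 0.24 ] hi mean [0.452 0.254]
side bin 149 [ 438. -279.] [ 64. 153.] 66.3 z [0.003 0.062]
  low mean [ 0.445 -0.288] hi mean [ 0.459 -0.276]
side bin 545 [479. 407.] [ 62. 152.] 72.8 z [-0.001  0.061]
  low mean [0.478 0.397] hi mean [0.503 0.407]
side dark 7503 ((614.2581787109375, -74.37171936035156), (160.88706970214844, 455.8347473144531), 2.509800910949707) [0.00057144 0.00539551 0.01992982]
```

```bash
python3 - <<'E'
from h import *
print(calibration("wrist"))
for n in("scene","side"):
    q=np.load(n+"0.npy").reshape(-1,3)
    k=(np.hypot(q[:,0]-.625,q[:,1]+.27)<.09)&(q[:,2]>.058)&(q[:,2]<.1); s=q[k]
    print(n,len(s),s.mean(0).round(4),np.percentile(s[:,2],[5,95]).round(3),cv2.minAreaRect((s[:,:2]*1000).astype(np.float32)))
    for a,b in((.02,.05),): 
        k=(np.hypot(q[:,0]-.625,q[:,1]+.27)<.09)&(q[:,2]>.024)&(q[:,2]<.05);s=q[k];print(len(s),s.min(0),s.max(0))
    for nm,c in(("jar",(.62,.43)),("valve",(.43,-.42)),("wr",(.55,-.42))):
        k=(np.hypot(q[:,0]-c[0],q[:,1]-c[1])<.13)&(q[:,2]>.006)&(q[:,2]<.1); s=q[k]
        if len(s): print(nm,s.min(0).round(3),s.max(0).round(3),np.median(s,0).round(3))
E
```

```text
{'vertical_fov': 65.70646984690485, 'cx': 280.9880369962846, 'cy': 208.77627897089766, 'hand_eye': array([[-9.20011290e-04, -9.44935105e-01, -3.27256477e-01,
         8.42080249e-02],
       [ 9.99999567e-01, -9.14151334e-04, -1.71722211e-04,
        -1.11452897e-03],
       [-1.36895599e-04, -3.27256494e-01,  9.44935537e-01,
        -1.23284027e-01],
       [ 0.00000000e+00,  0.00000000e+00,  0.00000000e+00,
         1.00000000e+00]])}
scene 214 [ 0.6261 -0.2735  0.0773] [0.061 0.086] ((625.4483032226562, -272.5943908691406), (65.6995849609375, 17.993194580078125), 84.97598266601562)
393 [ 0.61050811 -0.35134015  0.02418839] [ 0.64423064 -0.25780136  0.0499745 ]
jar [0.49  0.309 0.006] [0.748 0.558 0.079] [0.633 0.396 0.042]
valve [ 0.308 -0.544  0.006] [ 0.551 -0.291  0.064] [ 0.482 -0.319  0.036]
wr [ 0.43  -0.544  0.006] [ 0.678 -0.294  0.067] [ 0.569 -0.43   0.028]
side 119 [ 0.6205 -0.27    0.0781] [0.063 0.087] ((619.8319702148438, -275.8083801269531), (73.58271789550781, 16.273910522460938), 77.48422241210938)
136 [ 0.6060154  -0.35313856  0.02596538] [ 0.6408699  -0.25662233  0.04970107]
jar [0.49  0.345 0.006] [0.677 0.44  0.075] [0.621 0.411 0.047]
valve [ 0.305 -0.52   0.006] [ 0.551 -0.291  0.064] [ 0.468 -0.321  0.039]
wr [ 0.448 -0.522  0.006] [ 0.678 -0.303  0.079] [ 0.555 -0.44   0.027]
```

```bash
cat >> h.py <<'E'
def plan(T,Rm,o=None):
    o=o or telemetry.get_obs(); R0=R.from_euler('xyz',o["tcp_rot"],degrees=True)
    rv=(R0.inv()*R.from_matrix(Rm)).as_rotvec(degrees=True); t=R0.inv().apply(np.array(T)-o["ee_pos"])*1000
    print("shift",t.round(1).tolist(),"turn",rv.round(2).tolist(),"rows>=",max(np.linalg.norm(t)/50,np.linalg.norm(rv)/8.59).round(1),"q",o["q"].round(0))
def down(yaw): return R.from_euler('xyz',[180,0,yaw],degrees=True).as_matrix()
E
python3 - <<'E'
from h import *
z=np.array([.5,-.5,-.7071]);x=np.array([-.5,.5,-.7071]);y=np.cross(z,x)
plan([.547,-.197,.104],np.c_[x,y,z])
E
```

```text
shift [466.9, -203.1, 145.9] turn [-46.07, -27.6, -111.1] rows>= 14.4 q [-73.   5.  10.  95.   0.  90.]
```

>>> play_rows([
  [[466.9,-203.1,40],[-46.07,-27.6,-111.1],0],
  [[466.9,-203.1,40],[-46.07,-27.6,-111.1],0],
  [[466.9,-203.1,40],[-46.07,-27.6,-111.1],0],
  [[466.9,-203.1,40],[-46.07,-27.6,-111.1],0],
  [[466.9,-203.1,40],[-46.07,-27.6,-111.1],0],
  [[466.9,-203.1,40],[-46.07,-27.6,-111.1],0],
  [[466.9,-203.1,40],[-46.07,-27.6,-111.1],0],
  [[466.9,-203.1,40],[-46.07,-27.6,-111.1],0],
  [[466.9,-203.1,40],[-46.07,-27.6,-111.1],0],
  [[466.9,-203.1,40],[-46.07,-27.6,-111.1],0],
  [[466.9,-203.1,40],[-46.07,-27.6,-111.1],0],
  [[466.9,-203.1,40],[-46.07,-27.6,-111.1],0],
  [[466.9,-203.1,40],[-46.07,-27.6,-111.1],0],
  [[466.9,-203.1,40],[-46.07,-27.6,-111.1],0],
  [[466.9,-203.1,40],[-46.07,-27.6,-111.1],0],
  [[466.9,-203.1,146],[-46.07,-27.6,-111.1],0],
  [[466.9,-203.1,146],[-46.07,-27.6,-111.1],0],
  [[466.9,-203.1,146],[-46.07,-27.6,-111.1],0],
  [[466.9,-203.1,146],[-46.07,-27.6,-111.1],0],
  [[466.9,-203.1,146],[-46.07,-27.6,-111.1],0],
])

```text
time: 2.1
ee_pos: [0.5486, -0.1976, 0.1077]
tcp_rot: [179.9, 45.2, 134.9]
wrist_force: [0.6, 0.5, -0.2]
opening: 0.0851
grasp_force: 0.0
```

```bash
python3 - <<'E'
from h import *
o=telemetry.get_obs();print(o["q"].round(0),o["ee_pos"],o["tcp_rot"])
im,P=cloud("wrist"); save("w1.png",im);np.save("w1.npy",P)
E
```

```text
[ -9. -24. -43.  32. -25.  27.] [ 0.54861318 -0.19763046  0.10765196] [179.87304241  45.23981574 134.9021003 ]
```

View pics/w1.png

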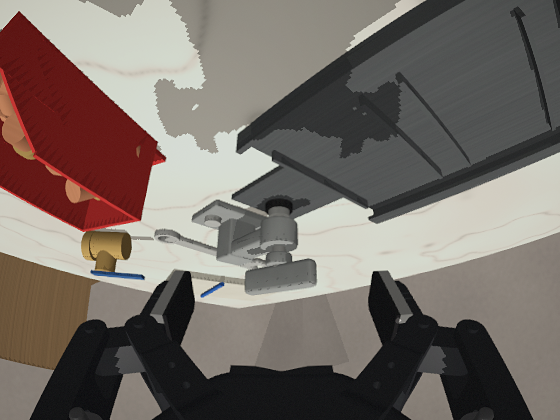

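The wrist view is upside down. The clamp foot is a dark disc at about (278,207) over the ear, with the boss at (278,235) and the handle at (280,278). I'll zoom in on the foot.

```bash
python3 - <<'E'
from h import *
im=cv2.imread("pics/w1.png");P=np.load("w1.npy")
c=im[180:300,225:335]; c=cv2.flip(cv2.resize(np.clip(c*1.6,0,255).astype(np.uint8),None,fx=5,fy=5,interpolation=cv2.INTER_NEAREST),-1); cv2.imwrite("pics/w1z.png",c)
for v in range(192,226,1): print(v,[ (P[v,u]*1000).round(1).tolist() for u in (278,)],im[v,278].tolist())
q=P.reshape(-1,3); k=(np.hypot(q[:,0]-.623,q[:,1]+.272)<.045)&(q[:,2]>.056)&(q[:,2]<.1); s=q[k]
print(s.min(0),s.max(0)); t=s[s[:,2]>np.percentile(s[:,2],60)]; print(cv2.minAreaRect((t[:,:2]*1000).astype(np.float32)))
E
```

```text
192 [[610.6, -262.8, 4.4]] [87, 89, 88]
193 [[612.4, -264.6, 4.0]] [91, 91, 90]
194 [[613.0, -265.3, 4.5]] [81, 82, 81]
195 [[614.9, -267.2, 4.0]] [58, 58, 57]
196 [[616.5, -268.9, 3.7]] [52, 53, 51]
197 [[616.8, -269.2, 4.5]] [56, 56, 54]
198 [[613.6, -265.9, 7.8]] [39, 40, 39]
199 [[613.1, -265.4, 9.2]] [25, 26, 24]
200 [[612.5, -264.7, 10.6]] [25, 26, 25]
201 [[613.0, -265.3, 11.1]] [23, 25, 22]
202 [[613.6, -265.9, 11.6]] [24, 25, 24]
203 [[612.3, -264.5, 13.5]] [24, 24, 24]
204 [[612.3, -264.6, 14.4]] [22, 22, 23]
205 [[614.1, -266.3, 14.1]] [17, 17, 17]
206 [[614.4, -266.7, 14.8]] [72, 74, 74]
207 [[615.1, -267.4, 15.2]] [98, 101, 101]
208 [[614.4, -266.6, 16.7]] [98, 103, 102]
209 [[615.2, -267.5, 17.0]] [98, 102, 101]
210 [[615.5, -267.8, 17.8]] [96, 100, 100]
211 [[614.9, -267.1, 19.1]] [97, 101, 100]
212 [[615.0, -267.3, 19.9]] [98, 103, 103]
213 [[616.0, -268.3, 20.2]] [105, 110, 110]
214 [[618.1, -270.4, 19.7]] [105, 111, 111]
215 [[618.2, -270.5, 20.6]] [103, 108, 108]
216 [[610.3, -262.5, 26.6]] [94, 98, 96]
217 [[610.7, -262.9, 27.2]] [104, 107, 106]
218 [[610.3, -262.4, 28.4]] [108, 111, 110]
219 [[610.5, -262.6, 29.1]] [107, 110, 109]
220 [[610.2, -262.4, 30.2]] [108, 111, 110]
221 [[609.9, -262.0, 31.3]] [108, 111, 109]
222 [[610.4, -262.5, 31.8]] [109, 113, 110]
223 [[610.5, -262.6, 32.6]] [108, 113, 111]
224 [[610.0, -262.1, 33.8]] [108, 112, 110]
225 [[610.9, -263.1, 34.1]] [109, 113, 111]
[ 0.6097836  -0.30476747  0.05603027] [ 0.63162001 -0.24009176  0.08497815]
((619.1514282226562, -272.33197021484375), (65.58169555664062, 11.819801330566406), 77.6175765991211)
```

View pics/w1z.png

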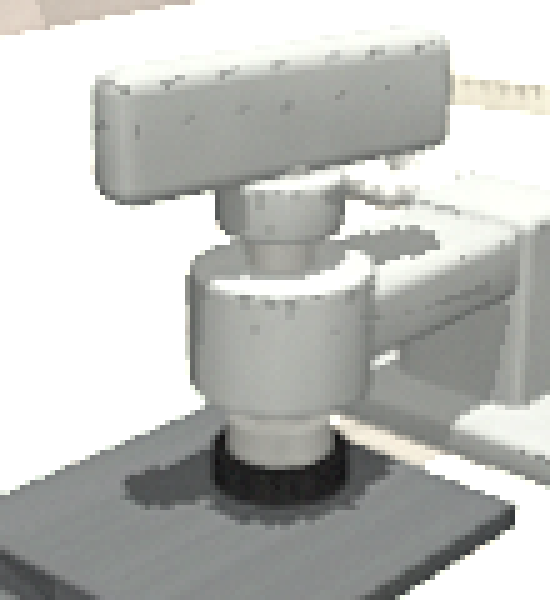

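The foot gap is about 3.6 mm, so the handle needs about 250° clockwise. Its axis is at (0.6195, -0.2725), and the bar lies at 78°.

```bash
python3 - <<'E'
from h import *
plan([.6195,-.2725,.19],down(78))
E
```

```text
shift [-130.5, -2.8, 15.5] turn [22.58, 41.35, 53.86] rows>= 8.3 q [ -9. -24. -43.  32. -25.  27.]
```

>>> play_rows([
  [[-60,0,-60],[0,0,0],0],
  [[-60,0,-60],[0,0,0],0],
  [[-130.5,-2.8,15.5],[22.58,41.35,53.86],0],
  [[-130.5,-2.8,15.5],[22.58,41.35,53.86],0],
  [[-130.5,-2.8,15.5],[22.58,41.35,53.86],0],
  [[-130.5,-2.8,15.5],[22.58,41.35,53.86],0],
  [[-130.5,-2.8,15.5],[22.58,41.35,53.86],0],
  [[-130.5,-2.8,15.5],[22.58,41.35,53.86],0],
  [[-130.5,-2.8,15.5],[22.58,41.35,53.86],0],
  [[-130.5,-2.8,15.5],[22.58,41.35,53.86],0],
  [[-130.5,-2.8,15.5],[22.58,41.35,53.86],0],
  [[-130.5,-2.8,15.5],[22.58,41.35,53.86],0],
  [[-130.5,-2.8,15.5],[22.58,41.35,53.86],0],
])

```text
time: 3.45
ee_pos: [0.6188, -0.2728, 0.1869]
tcp_rot: [-179.9, 0.1, 78.1]
wrist_force: [-0.1, 1.0, 0.5]
opening: 0.0854
grasp_force: 0.0
```

```bash
python3 - <<'E'
from h import *
o=telemetry.get_obs()
im,P=cloud("wrist"); save("w2.png",im);np.save("w2.npy",P)
q=P.reshape(-1,3); k=(np.hypot(q[:,0]-.623,q[:,1]+.272)<.045)&(q[:,2]>.08)&(q[:,2]<.09); s=q[k]
print(len(s),s.mean(0),cv2.minAreaRect((s[:,:2]*1000).astype(np.float32)))
plan([.6195,-.2725,.084],down(78))
E
```

```text
1269 [ 0.62184868 -0.27060445  0.0835142 ] ((621.5036010742188, -272.581787109375), (64.74222564697266, 11.965115547180176), 80.06803894042969)
shift [0.3, 1.2, 102.9] turn [-0.11, 0.11, 0.12] rows>= 2.1 q [-24.  22.  24.  91.  -0.  78.]
```

>>> play_rows([
  [[0,0,0],[0,0,-85],0],
  [[0,0,0],[0,0,-85],0],
  [[0,0,0],[0,0,-85],0],
  [[0,0,0],[0,0,-85],0],
  [[0,0,0],[0,0,-85],0],
  [[0,0,0],[0,0,-85],0],
  [[0,0,0],[0,0,-85],0],
  [[0,0,0],[0,0,-85],0],
  [[0,0,0],[0,0,-85],0],
  [[0,0,0],[0,0,-170],0],
  [[0,0,0],[0,0,-170],0],
  [[0,0,0],[0,0,-170],0],
  [[0,0,0],[0,0,-170],0],
  [[0,0,0],[0,0,-170],0],
  [[0,0,0],[0,0,-170],0],
  [[0,0,0],[0,0,-170],0],
  [[0,0,0],[0,0,-170],0],
  [[0,0,0],[0,0,-170],0],
  [[0,0,0],[0,0,-170],0],
  [[0,0,0],[0,0,-170],0],
])

```text
time: 5.5
ee_pos: [0.6182, -0.2715, 0.187]
tcp_rot: [179.9, -0.1, -111.5]
wrist_force: [-0.0, 0.6, 0.2]
opening: 0.0849
grasp_force: 0.0
```

```bash
python3 - <<'E'
from h import *
plan([.6205,-.2725,.084],down(-101))
E
```

```text
shift [-0.2, -2.7, 103.0] turn [0.12, -0.1, -10.5] rows>= 2.1 q [-24.  22.  23.  91.  -0. -92.]
```

>>> play_rows([
  [[0,-2.5,0],[0,0,-10.5],0],
  [[0,-2.5,40],[0,0,-10.5],0],
  [[0,-2.5,80],[0,0,-10.5],0],
  [[0,-2.5,103],[0,0,-10.5],0],
  [[0,-2.5,103],[0,0,-10.5],0],
  [[0,-2.5,103],[0,0,-10.5],1],
  [[0,-2.5,103],[0,0,-10.5],1],
  [[0,-2.5,103],[0,0,-10.5],1],
  [[0,-2.5,103],[0,0,-10.5],1],
  [[0,-2.5,103],[0,0,-10.5],1],
  [[0,-2.5,103],[0,0,-10.5],1],
  [[0,-2.5,103],[0,0,-10.5],1],
  [[0,-2.5,103],[0,0,-10.5],1],
  [[0,-2.5,103],[0,0,-10.5],1],
], grip_force=30)

```text
time: 6.9
ee_pos: [0.6216, -0.2736, 0.0838]
tcp_rot: [180.0, -0.0, -101.5]
wrist_force: [5.8, -1.2, 0.6]
opening: 0.0116
grasp_force: 32.1
```

>>> play_rows([
  [[0,0,0.16],[0,0,7],1],
  [[0,0,0.31],[0,0,14],1],
  [[0,0,0.47],[0,0,21],1],
  [[0,0,0.62],[0,0,28],1],
  [[0,0,0.78],[0,0,35],1],
  [[0,0,0.93],[0,0,42],1],
  [[0,0,1.09],[0,0,49],1],
  [[0,0,1.24],[0,0,56],1],
  [[0,0,1.4],[0,0,63],1],
  [[0,0,1.56],[0,0,70],1],
  [[0,0,1.7],[0,0,77],1],
  [[0,0,1.87],[0,0,84],1],
  [[0,0,2.0],[0,0,91],1],
  [[0,0,2.2],[0,0,98],1],
  [[0,0,2.33],[0,0,105],1],
  [[0,0,2.5],[0,0,112],1],
  [[0,0,2.64],[0,0,119],1],
  [[0,0,2.8],[0,0,126],1],
  [[0,0,2.8],[0,0,126],1],
])

```text
time: 8.8
ee_pos: [0.6221, -0.274, 0.081]
tcp_rot: [-180.0, 0.1, 132.3]
wrist_force: [8.5, -3.9, -0.6]
opening: 0.0111
grasp_force: 31.8
```

>>> play_rows([
  [[0,0,0.16],[0,0,7],1],
  [[0,0,0.31],[0,0,14],1],
  [[0,0,0.47],[0,0,21],1],
  [[0,0,0.62],[0,0,28],1],
  [[0,0,0.78],[0,0,35],1],
  [[0,0,0.93],[0,0,42],1],
  [[0,0,1.09],[0,0,49],1],
  [[0,0,1.24],[0,0,56],1],
  [[0,0,1.4],[0,0,63],1],
  [[0,0,1.56],[0,0,70],1],
  [[0,0,1.7],[0,0,77],1],
  [[0,0,1.87],[0,0,84],1],
  [[0,0,2.0],[0,0,91],1],
  [[0,0,2.2],[0,0,98],1],
  [[0,0,2.33],[0,0,105],1],
  [[0,0,2.5],[0,0,112],1],
  [[0,0,2.64],[0,0,119],1],
  [[0,0,2.76],[0,0,124],1],
  [[0,0,2.76],[0,0,124],1],
  [[0,0,2.76],[0,0,124],1],
])

```text
time: 10.8
ee_pos: [0.6216, -0.2741, 0.0784]
tcp_rot: [179.9, 0.0, 8.5]
wrist_force: [5.2, -3.7, 0.9]
opening: 0.0112
grasp_force: 32.1
```

>>> play_rows([
  [[0,0,0],[0,0,0],0],
  [[0,0,0],[0,0,0],0],
  [[0,0,0],[0,0,0],0],
  [[0,0,0],[0,0,0],0],
  [[0,0,0],[0,0,0],0],
  [[0,0,0],[0,0,0],0],
  [[0,0,-30],[0,0,0],0],
  [[0,0,-110],[0,0,0],0],
  [[0,0,-110],[0,0,0],0],
  [[0,0,-110],[0,0,0],0],
  [[0,0,-110],[0,0,0],0],
])

```text
time: 11.9
ee_pos: [0.6208, -0.2733, 0.1878]
tcp_rot: [-180.0, 0.2, 8.5]
wrist_force: [-1.1, -0.1, -0.9]
opening: 0.0857
grasp_force: 0.0
```

```bash
python3 - <<'E'
from h import *
z=np.array([.5,-.5,-.7071]);x=np.array([-.5,.5,-.7071]);y=np.cross(z,x)
plan([.547,-.197,.107],np.c_[x,y,z])
plan([.5,-.15,.18],np.c_[x,y,z])
E
```

```text
shift [-61.4, -86.4, 81.0] turn [-49.37, -24.74, -118.62] rows>= 15.2 q [-24.  23.  24.  92.  -0. 148.]
shift [-101.2, -139.8, 8.2] turn [-49.37, -24.74, -118.62] rows>= 15.2 q [-24.  23.  24.  92.  -0. 148.]
```

>>> play_rows([
  [[-101,-140,8],[-49.37,-24.74,-118.62],0],
  [[-101,-140,8],[-49.37,-24.74,-118.62],0],
  [[-101,-140,8],[-49.37,-24.74,-118.62],0],
  [[-101,-140,8],[-49.37,-24.74,-118.62],0],
  [[-101,-140,8],[-49.37,-24.74,-118.62],0],
  [[-101,-140,8],[-49.37,-24.74,-118.62],0],
  [[-101,-140,8],[-49.37,-24.74,-118.62],0],
  [[-101,-140,8],[-49.37,-24.74,-118.62],0],
  [[-101,-140,8],[-49.37,-24.74,-118.62],0],
  [[-101,-140,8],[-49.37,-24.74,-118.62],0],
  [[-101,-140,8],[-49.37,-24.74,-118.62],0],
  [[-101,-140,8],[-49.37,-24.74,-118.62],0],
  [[-101,-140,8],[-49.37,-24.74,-118.62],0],
  [[-101,-140,8],[-49.37,-24.74,-118.62],0],
  [[-101,-140,8],[-49.37,-24.74,-118.62],0],
  [[-101,-140,8],[-49.37,-24.74,-118.62],0],
  [[-61.4,-86.4,81],[-49.37,-24.74,-118.62],0],
  [[-61.4,-86.4,81],[-49.37,-24.74,-118.62],0],
  [[-61.4,-86.4,81],[-49.37,-24.74,-118.62],0],
  [[-61.4,-86.4,81],[-49.37,-24.74,-118.62],0],
])

```text
time: 13.9
ee_pos: [0.5451, -0.197, 0.1034]
tcp_rot: [-179.7, 44.7, 135.1]
wrist_force: [0.0, 0.7, -0.1]
opening: 0.0852
grasp_force: 0.0
```

```bash
python3 - <<'E'
from h import *
im,P=cloud("wrist"); im=im[:,:,::-1].copy(); np.save("w3.npy",P)
c=im[180:300,225:335]; c=cv2.flip(cv2.resize(np.clip(c*1.6,0,255).astype(np.uint8),None,fx=5,fy=5,interpolation=cv2.INTER_NEAREST),-1); cv2.imwrite("pics/w3z.png",c)
for u in(274,280):
  for v in range(188,208): print(v,(P[v,u]*1000).round(1).tolist(),im[v,u,0])
q=P.reshape(-1,3); k=(np.hypot(q[:,0]-.621,q[:,1]+.273)<.045)&(q[:,2]>.05)&(q[:,2]<.1); s=q[k]; print(np.percentile(s[:,2],[95,98,99.5])); 
q=np.load("w1.npy").reshape(-1,3); k=(np.hypot(q[:,0]-.621,q[:,1]+.273)<.045)&(q[:,2]>.05)&(q[:,2]<.1); s=q[k]; print(np.percentile(s[:,2],[95,98,99.5]))
E
```

```text
188 [592.7, -252.9, 4.5] 88
189 [593.6, -253.8, 4.7] 87
190 [594.0, -254.2, 5.3] 87
191 [595.8, -256.1, 4.7] 88
192 [598.1, -258.5, 3.8] 88
193 [597.9, -258.3, 4.8] 87
194 [598.9, -259.3, 5.0] 86
195 [nan, nan, nan] 86
196 [601.3, -261.8, 5.0] 88
197 [602.4, -263.0, 5.0] 90
198 [604.9, -265.6, 4.0] 89
199 [605.5, -266.3, 4.5] 87
200 [607.1, -267.9, 4.3] 87
201 [608.0, -268.8, 4.5] 87
202 [609.0, -269.9, 4.7] 92
203 [609.9, -270.8, 5.0] 54
204 [609.2, -270.1, 6.4] 23
205 [609.8, -270.7, 7.0] 20
206 [609.3, -270.1, 8.3] 23
207 [609.3, -270.1, 9.3] 20
188 [595.6, -249.1, 4.9] 88
189 [597.0, -250.5, 4.6] 88
190 [598.5, -252.0, 4.3] 86
191 [599.8, -253.4, 4.2] 88
192 [600.2, -253.7, 4.8] 85
193 [601.4, -254.9, 4.8] 88
194 [604.2, -257.8, 3.5] 89
195 [604.3, -257.9, 4.3] 87
196 [605.6, -259.2, 4.3] 87
197 [606.5, -260.1, 4.5] 87
198 [607.3, -260.9, 4.9] 86
199 [608.6, -262.3, 4.8] 86
200 [610.9, -264.5, 4.1] 89
201 [610.8, -264.5, 5.0] 93
202 [612.1, -265.8, 5.1] 53
203 [612.3, -266.0, 5.8] 18
204 [612.2, -265.9, 6.9] 24
205 [611.6, -265.3, 8.2] 25
206 [611.7, -265.3, 9.2] 22
207 [612.3, -265.9, 9.7] 24
[0.07857    0.07896338 0.07920875]
[0.08404504 0.08443511 0.08482655]
```

View pics/w3z.png

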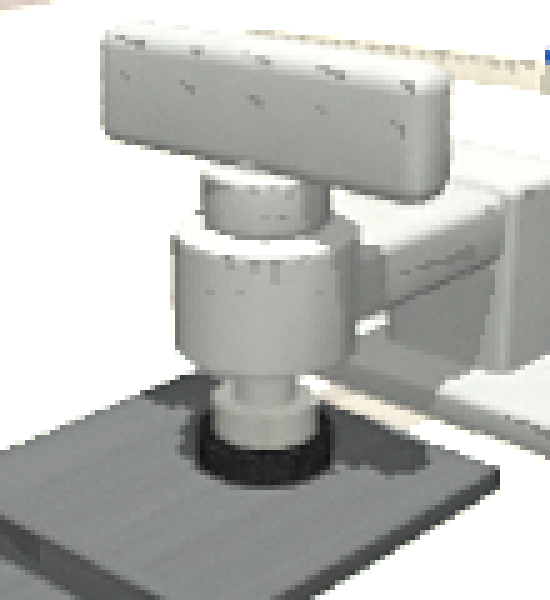

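The foot now meets the ear at row 203 with no gap, and the handle is 5.6 mm lower. I'll check how far the foot itself came down. I'll also locate the rack from the saved clouds.

```bash
python3 - <<'E'
from h import *
# rubber band mean z relative to ear, using black pixels on the foot front
for n,f in(("w1","pics/w1.png"),):
    pass
im1=cv2.imread("pics/w1.png"); im3=cv2.flip(cv2.resize(cv2.imread("pics/w3z.png"),(110,120),interpolation=cv2.INTER_NEAREST),-1)
g1=im1[180:300,225:335].max(2).astype(float); g3=im3.max(2)/1.6
for n,g in(("w1",g1),("w3",g3)):
    P=np.load(n+".npy")[180:300,225:335]
    k=(g<32)&(np.hypot(P[:,:,0]-.6205,P[:,:,1]+.2725)<.018)&(P[:,:,2]>.002)&(P[:,:,2]<.03)
    z=P[:,:,2][k]*1000; e=(np.hypot(P[:,:,0]-.605,P[:,:,1]+.255)<.012)
    print(n,k.sum(),"foot z mean",z.mean().round(2),np.percentile(z,[3,10,50,90,97]).round(1),"ear",np.nanmedian(P[:,:,2][e]*1000).round(2))
# rack extents using rack-level height slices
for n in("scene0","side0"):
    q=np.load(n+".npy").reshape(-1,3); q=q[np.isfinite(q[:,0])]
    a=np.radians(2.5); c,s=np.cos(a),np.sin(a); r=(q-[.6137,-.038,0])@np.array([[c,-s,0],[s,c,0],[0,0,1]])
    k=(abs(r[:,0])<.1)&(abs(r[:,1])<.2)&(r[:,2]>.003)&(r[:,2]<.03); r=r[k]
    hi=r[(r[:,2]>.0155)]; 
    for nm,sel in(("lip",hi[hi[:,0]>.04]),("kerb",r[(r[:,2]>.011)&(r[:,0]<-.06)])):
        if len(sel)>5: print(n,nm,len(sel),"x",np.percentile(sel[:,0],[3,50,97]).round(4),"slope",np.polyfit(sel[:,1],sel[:,0],1).round(4),"y",sel[:,1].min().round(3),sel[:,1].max().round(3),"z",np.percentile(sel[:,2],[50,95]).round(4))
    print(n,"yext",r[:,1].min(),r[:,1].max())
E
```

```text
w1 196 foot z mean 12.24 [ 9.   9.5 12.5 14.3 14.5] ear 28.41
w3 198 foot z mean 8.71 [ 5.5  6.   9.  10.7 10.9] ear 28.11
scene0 lip 676 x [0.0653 0.0739 0.0819] slope [-0.0027  0.0737] y -0.188 0.192 z [0.0192 0.0236]
scene0 kerb 257 x [-0.0811 -0.0769 -0.0715] slope [-0.0009 -0.0768] y -0.19 0.192 z [0.0144 0.0198]
scene0 yext -0.19985971051037177 0.1997223492596113
side0 lip 621 x [0.0647 0.0719 0.0792] slope [-0.0019  0.0719] y -0.19 0.19 z [0.0184 0.0216]
side0 kerb 178 x [-0.0813 -0.0791 -0.0772] slope [-0.0033 -0.0791] y -0.192 0.189 z [0.0147 0.0185]
side0 yext -0.1999416555741699 0.19920078218536064
```

The foot came down 3.5 mm, so the pad is pressed in about 2.1 mm and the clamp is done. Next is bin A.

```bash
cat >> h.py <<'E'
def bins(P,im,c0,rad=.11):
    q=P.reshape(-1,3);c=im.reshape(-1,3).astype(int)
    k=np.isfinite(q[:,0])&(q[:,2]>.0)&(q[:,2]<.075)&(np.hypot(q[:,0]-c0[0],q[:,1]-c0[1])<rad)&(c[:,0]>2.2*c[:,1])&(c[:,0]>2.2*c[:,2])&(c[:,0]>50)
    s=q[k]; r=cv2.minAreaRect((s[:,:2]*1000).astype(np.float32)); w,h=r[1]; a=r[2] if w>h else r[2]-90
    a=(a+90)%180-90; u=np.array([np.cos(np.radians(a)),np.sin(np.radians(a))]); t=(s[:,:2]*1000-r[0])@u
    hi=t[s[:,2]>.05]; print("rect",np.round(r[0],1),np.round(r[1],1),"yaw",round(a,2),"hi t",hi.mean().round(1),"zmax",s[:,2].max().round(4),"origin",(np.array(r[0])-9*u).round(1))
    return (np.array(r[0])-9*u)/1000,a
E
python3 - <<'E'
from h import *
plan([.43,-.2755,.23],down(156.3))
E
```

```text
shift [-69.0, -137.9, -106.4] turn [-8.43, 44.29, -20.18] rows>= 5.8 q [ -9. -24. -44.  32. -25.  27.]
```

>>> play_rows([
  [[-50,0,-50],[0,0,0],0],
  [[-70,0,-70],[0,0,0],0],
  [[-69,-138,-106.4],[-8.43,44.29,-20.18],0],
  [[-69,-138,-106.4],[-8.43,44.29,-20.18],0],
  [[-69,-138,-106.4],[-8.43,44.29,-20.18],0],
  [[-69,-138,-106.4],[-8.43,44.29,-20.18],0],
  [[-69,-138,-106.4],[-8.43,44.29,-20.18],0],
  [[-69,-138,-106.4],[-8.43,44.29,-20.18],0],
  [[-69,-138,-106.4],[-8.43,44.29,-20.18],0],
  [[-69,-138,-106.4],[-8.43,44.29,-20.18],0],
  [[-69,-138,-106.4],[-8.43,44.29,-20.18],0],
])

```text
time: 15.05
ee_pos: [0.4303, -0.275, 0.2321]
tcp_rot: [-180.0, 0.3, 156.3]
wrist_force: [-0.2, 0.9, 0.7]
opening: 0.0853
grasp_force: 0.0
```

```bash
python3 - <<'E'
from h import *
im,P=cloud("wrist"); save("w4.png",im)
o,a=bins(P,im,(.43,-.276))
plan([o[0],o[1],.038],down(180+a))
E
```

```text
rect [ 429.8 -275.1] [ 61.4 136.5] yaw -24.54 hi t 35.2 zmax 0.0615 origin [ 421.6 -271.3]
shift [10.4, 0.0, 194.2] turn [-0.02, 0.35, 0.87] rows>= 3.9 q [-33.  -1.   2.  93.   0.  -9.]
```

View pics/w4.png

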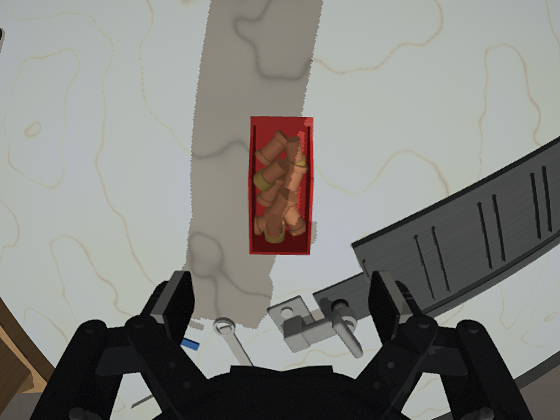

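The wrist view shows bin A upright at columns 250–313 and rows 117–254, with its tongue hidden behind the rear wall. The fitted rectangle is therefore the box itself, centred at (0.430, -0.275). I'll grasp it there.

>>> play_rows([
  [[0,0,45],[0,0.3,0.8],0],
  [[0,0,90],[0,0.3,0.8],0],
  [[0,0,130],[0,0.3,0.8],0],
  [[0,0,165],[0,0.3,0.8],0],
  [[0,0,194],[0,0.3,0.8],0],
  [[0,0,194],[0,0.3,0.8],0],
  [[0,0,194],[0,0.3,0.8],1],
  [[0,0,194],[0,0.3,0.8],1],
  [[0,0,194],[0,0.3,0.8],1],
  [[0,0,194],[0,0.3,0.8],1],
  [[0,0,194],[0,0.3,0.8],1],
  [[0,0,194],[0,0.3,0.8],1],
], grip_force=60)

```text
time: 16.3
ee_pos: [0.4319, -0.2765, 0.0396]
tcp_rot: [-180.0, 0.0, 155.5]
wrist_force: [-2.3, 1.1, 7.6]
opening: 0.0617
grasp_force: 67.8
```

```bash
cat >> h.py <<'E'
RC=np.array([.6138,-.038,0]); RY=2.6
def binpose(toe,tilt,off=(0,0,.036),dyaw=0.):
    """tool pose for bin with toe at rack coords toe (m), front raised by tilt deg; off=TCP in bin frame"""
    Rr=R.from_euler('z',RY,degrees=True); Rb=Rr*R.from_euler('zy',[dyaw,tilt],degrees=True)  # +pitch about y lifts -x side
    T=RC+Rr.apply(toe)+Rb.apply(np.array(off)-[.083,0,0])
    return T,(Rb*R.from_matrix(down(180))).as_matrix()
E
python3 - <<'E'
from h import *
o=telemetry.get_obs();print(o["ee_pos"],o["tcp_rot"],o["opening"],o["q"].round(0))
T,M=binpose([.062,-.049,.12],12);print(T);plan(T,M)
T,M=binpose([.058,-.049,.012],12);print(T)
E
```

```text
[ 0.43192514 -0.27650869  0.03963226] [-1.79979403e+02  3.18130090e-02  1.55517948e+02] 0.06169303693887263 [-33.   1. -17.  72.  -0.  -8.]
[ 0.6043334  -0.08748037  0.17246998]
shift [-78.6, 243.4, -132.9] turn [2.81, 11.8, -26.99] rows>= 5.8 q [-33.   1. -17.  72.  -0.  -8.]
[ 0.60033752 -0.08766182  0.06446998]
```

>>> play_rows([
  [[0,0,-40],[0,0,0],1],
  [[0,0,-80],[0,0,0],1],
  [[0,0,-133],[0,0,0],1],
  [[0,0,-133],[0,0,0],1],
  [[-30,90,-133],[2.81,11.8,-26.99],1],
  [[-55,140,-133],[2.81,11.8,-26.99],1],
  [[-78.6,190,-133],[2.81,11.8,-26.99],1],
  [[-78.6,243.4,-133],[2.81,11.8,-26.99],1],
  [[-78.6,243.4,-133],[2.81,11.8,-26.99],1],
  [[-78.6,243.4,-133],[2.81,11.8,-26.99],1],
  [[-78.6,243.4,-133],[2.81,11.8,-26.99],1],
  [[-78.6,243.4,-133],[2.81,11.8,-26.99],1],
])

```text
time: 17.5
ee_pos: [0.6032, -0.0876, 0.1696]
tcp_rot: [179.9, -12.2, -177.4]
wrist_force: [-0.1, -0.3, -4.3]
opening: 0.0607
grasp_force: 68.6
```

```bash
cat >> h.py <<'E'
def inhand(P,im,o):
    """red points in tool-aligned bin coords (bin x = -tool x)"""
    Rt=R.from_euler('xyz',o["tcp_rot"],degrees=True); q=P.reshape(-1,3); c=im.reshape(-1,3).astype(int)
    k=np.isfinite(q[:,0])&(c[:,0]>2.2*c[:,1])&(c[:,0]>2.2*c[:,2])&(c[:,0]>50)
    t=Rt.inv().apply(q[k]-o["ee_pos"])*[-1,1,-1]*1000; t=t[(np.abs(t)<110).all(1)]; return t
E
python3 - <<'E'
from h import *
o=telemetry.get_obs();im,P=cloud("wrist"); save("w5.png",im)
t=inhand(P,im,o); print(o["ee_pos"],o["tcp_rot"],len(t))
for d in range(3): print(np.histogram(t[:,d],bins=np.arange(-90,91,6))[0])
# side rims slope / front plane
f=t[(t[:,0]<-50)&(abs(t[:,1])<28)]; print("front pts x pct",np.percentile(f[:,0],[2,10,25,50,75,90]).round(1),"z",np.percentile(f[:,2],[2,50,98]).round(1))
for s in(-1,1):
    r=t[(t[:,1]*s>24)&(t[:,0]>-12)&(t[:,2]>15)]; 
    if len(r)>10:print("rim",s,len(r),np.polyfit(r[:,0],r[:,2],1).round(3),np.percentile(r[:,1],[5,50,95]).round(1))
E
```

```text
[ 0.60323821 -0.0876473   0.16958176] [ 179.87150852  -12.1898094  -177.37715549] 18018
[   0    0    0 1498 1922  664 1676 1337 1087  979  833  975  977  853
  654  596  610  619  551  553  450  372  349  106   23  334    0    0
    0    0]
[   0    0    0    0    0    0    0    0    0   13 5477 1085  804  661
  602  700  738  613  776 5581  968    0    0    0    0    0    0    0
    0    0]
[   0    0    0    0    0    0    0    0 4263  632  673  854  997 3083
 2905 1279 1150 1045 1090    0    0    0    0    9   33    5    0    0
    0    0]
front pts x pct [-69.7 -68.7 -66.8 -63.5 -54.7 -52. ] z [-37.8  -6.4  -4.9]
rim -1 603 [-0.03  19.189] [-29.6 -27.6 -26.8]
rim 1 615 [-0.026 19.161] [28.7 29.4 31.5]
```

View pics/w5.png

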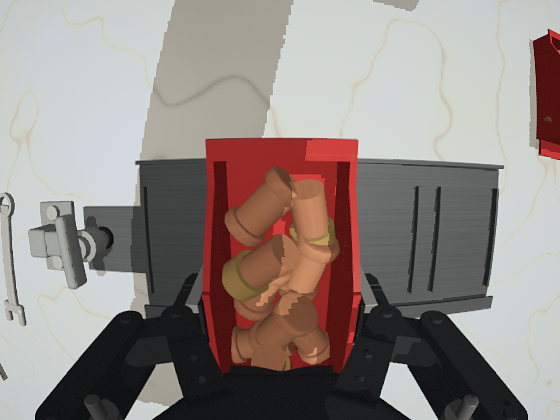

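The wrist view shows the bin held square over the bay, with its front edge at (282,142) and the tray behind it. I'll fit the front face to get the exact tool-to-bin offset.

```bash
cat >> h.py <<'E'
def offs():
    o=telemetry.get_obs();im,P=cloud("wrist");t=inhand(P,im,o)
    f=t[(t[:,0]<-55)&(abs(t[:,1])<27)&(t[:,2]<-10)&(t[:,2]>-36)]; p=np.polyfit(f[:,2],f[:,0],1); print("front face x=",p.round(3),len(f),"std",np.std(f[:,0]-np.polyval(p,f[:,2])).round(2))
    p2=np.polyfit(f[:,1],f[:,0]-np.polyval(p,f[:,2]),1); print("yaw slope",p2.round(3))
    r=t[(abs(t[:,1])>24)&(t[:,0]>-8)&(t[:,2]>15)&(t[:,0]<50)]; p=np.polyfit(r[:,0],r[:,2],1); print("rim",p.round(3), "rear",np.percentile(t[(t[:,0]>55)&(t[:,2]>12)][:,0],[10,50,90]).round(1) if (t[:,0]>55).any() else None, "low z",np.percentile(t[:,2],[.5,2]).round(1))
    return o
E
python3 - <<'E'
from h import *
o=offs()
for toe in([.060,-.049,.045],[.060,-.049,.008],[.074,-.049,.008]):
    T,M=binpose(toe,12,(.003,0,.040)); print(toe,T.round(4)); plan(T,M)
E
```

```text
front face x= [ -0.085 -58.479] 64 std 1.15
yaw slope [0.167 4.456]Traceback (most recent call last):
  File "<stdin>", line 2, in <module>
  File "h.py", line 44, in offs
    r=t[(abs(t[:,1])>24)&(t[:,0]>-8)&(t[:,2]>15)&(t[:,0]<50)]; p=np.polyfit(r[:,0],r[:,2],1); print("rim",p.round(3), "rear",np.percentile(t[(t[:,0]>55)&(t[:,2]>12)][:,0],[10,50,90]).round(1) if (t[:,0]>55).any() else None, "low z",np.percentile(t[:,2],[.5,2]).round(1))
                                                                                                                             ~~~~~~~~~~~~~^^^^^^^^^^^^^^^^^^^^^^^^^^^^^^^^^^^^^^^^^^^^
    return _quantile_unchecked(
        a, q, axis, out, overwrite_input, method, keepdims, weights)
    return _ureduce(a,
                    func=_quantile_ureduce_func,
    ...<5 lines>...
                    overwrite_input=overwrite_input,
                    method=method)
    r = func(a, **kwargs)
    result = _quantile(arr,
                       quantiles=q,
    ...<2 lines>...
                       out=out,
                       weights=wgt)
    slices_having_nans = np.isnan(arr[-1, ...])
                                  ~~~^^^^^^^^^
IndexError: index -1 is out of bounds for axis 0 with size 0
```

```bash
python3 - <<'E'
from h import *
for toe in([.060,-.049,.045],[.060,-.049,.008],[.074,-.049,.008]):
    T,M=binpose(toe,12,(.003,0,.040)); print(toe,T.round(4)); plan(T,M)
E
```

```text
[0.06, -0.049, 0.045] [ 0.6061 -0.0874  0.1008]
shift [-17.7, 0.7, 67.0] turn [0.14, -0.16, -0.06] rows>= 1.4 q [ -7.  25.  24. 101.  -2. -10.]
[0.06, -0.049, 0.008] [ 0.6061 -0.0874  0.0638]
shift [-25.5, 0.6, 103.2] turn [0.14, -0.16, -0.06] rows>= 2.1 q [ -7.  25.  24. 101.  -2. -10.]
[0.074, -0.049, 0.008] [ 0.6201 -0.0868  0.0638]
shift [-39.2, 0.6, 100.3] turn [0.14, -0.16, -0.06] rows>= 2.2 q [ -7.  25.  24. 101.  -2. -10.]
```

>>> play_rows([
  [[-12,0.6,40],[0.1,-0.1,0],1],
  [[-17.7,0.6,67],[0.1,-0.1,0],1],
  [[-22,0.6,88],[0.1,-0.1,0],1],
  [[-25.5,0.6,103],[0.1,-0.1,0],1],
  [[-25.5,0.6,103],[0.1,-0.1,0],1],
  [[-25.5,0.6,103],[0.1,-0.1,0],1],
])

```text
time: 18.2
ee_pos: [0.6069, -0.0866, 0.0646]
tcp_rot: [180.0, -12.0, -177.4]
wrist_force: [0.4, 0.1, -4.6]
opening: 0.0615
grasp_force: 68.8
```

```bash
python3 - <<'E'
from h import *
for toe in([.060,-.049,.007],[.074,-.049,.007],[.077,-.049,.007]):
    T,M=binpose(toe,12,(.003,0,.040)); print(toe,T.round(4)); plan(T,M)
E
```

```text
[0.06, -0.049, 0.007] [ 0.6061 -0.0874  0.0628]
shift [0.4, -0.8, 1.9] turn [0.04, -0.02, -0.01] rows>= 0.0 q [ -7.  26.  14.  90.  -2. -10.]
[0.074, -0.049, 0.007] [ 0.6201 -0.0868  0.0628]
shift [-13.3, -0.7, -1.0] turn [0.04, -0.02, -0.01] rows>= 0.3 q [ -7.  26.  14.  90.  -2. -10.]
[0.077, -0.049, 0.007] [ 0.6231 -0.0866  0.0628]
shift [-16.2, -0.7, -1.6] turn [0.04, -0.02, -0.01] rows>= 0.3 q [ -7.  26.  14.  90.  -2. -10.]
```

>>> play_rows([
  [[-4,-0.7,1],[0,0,0],1],
  [[-7,-0.7,0.3],[0,0,0],1],
  [[-10,-0.7,-0.3],[0,0,0],1],
  [[-12,-0.7,-0.7],[0,0,0],1],
  [[-13.3,-0.7,-1],[0,0,0],1],
  [[-14.3,-0.7,-1.2],[0,0,0],1],
  [[-14.3,-0.7,-1.2],[0,0,0],1],
])

```text
time: 18.9
ee_pos: [0.6175, -0.0863, 0.0628]
tcp_rot: [180.0, -12.5, -177.4]
wrist_force: [-21.5, -0.9, 9.3]
opening: 0.0615
grasp_force: 69.7
```

Contact: about -21 N in x and the floor pushing up. I'll check from the side camera.

```bash
cat >> h.py <<'E'
def rackx(n="side"):
    im,P=cloud(n); q=P.reshape(-1,3); c=im.reshape(-1,3).astype(int); q=q[np.isfinite(q[:,0])&(c.max(1)<90)]; r=R.from_euler('z',RY,degrees=True).inv().apply(q-RC)
    r=r[(abs(r[:,0])<.1)&(abs(r[:,1])<.2)&(r[:,2]>.003)&(r[:,2]<.03)]
    for nm,s in(("lip",r[(r[:,2]>.0155)&(r[:,0]>.04)]),("kerb",r[(r[:,2]>.011)&(r[:,0]<-.06)])):
        print(n,nm,len(s),"x",np.percentile(s[:,0],[3,50,97]).round(4),np.polyfit(s[:,1],s[:,0],1).round(4))
    return im
E
python3 - <<'E'
from h import *
im=rackx("side"); rackx("scene"); cv2.imwrite("pics/s1.png",cv2.resize(im[140:300,190:340,::-1],None,fx=4,fy=3.7,interpolation=cv2.INTER_CUBIC))
o=telemetry.get_obs();print(o["ee_pos"],o["tcp_rot"],o["wrist_force"],o["torque"])
E
```

```text
side lip 458 x [0.0511 0.0714 0.0787] [0.0079 0.0702]
side kerb 175 x [-0.0812 -0.0792 -0.0773] [-0.0013 -0.0793]
scene lip 691 x [0.0586 0.0737 0.0817] [0.0034 0.0728]
scene kerb 80 x [-0.0806 -0.0768 -0.0735] [ 0.0024 -0.0766]
[ 0.61753845 -0.0862795   0.0627799 ] [ 179.95757676  -12.53535167 -177.36221936] [-20.80803338  -1.30732501  10.11423597] [-0.21393285  4.31658771  0.03865929]
```

View pics/s1.png

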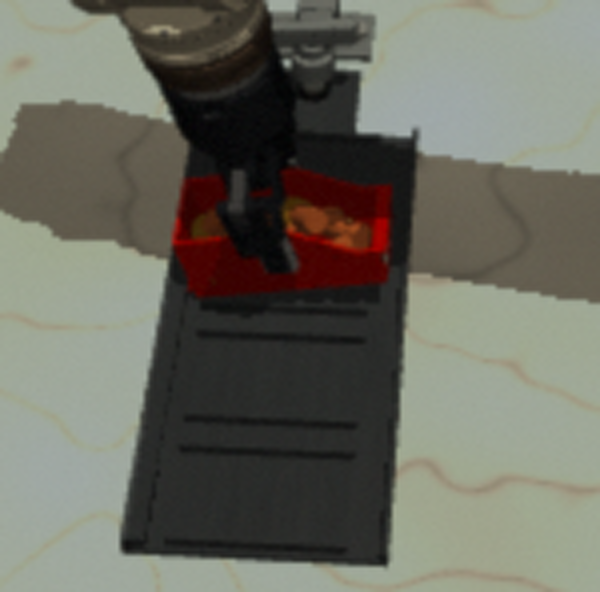

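```bash
cat >> h.py <<'E'
def toe_of(o,off):
    Rb=R.from_euler('xyz',o["tcp_rot"],degrees=True)*R.from_matrix(down(180)).inv()
    return R.from_euler('z',RY,degrees=True).inv().apply(o["ee_pos"]-RC+Rb.apply([.083-off[0],-off[1],-off[2]]))
E
python3 - <<'E'
from h import *
o=telemetry.get_obs(); print(toe_of(o,(.003,0,.04)),toe_of(o,(-.002,0,.04)))
for toe,t in(([.0745,-.049,.007],12),([.0745,-.049,.0065],6),([.0745,-.049,.006],1.5),([.0745,-.049,.0055],0)):
    T,M=binpose(toe,t,(-.002,0,.04)); plan(T,M,o)
E
```

```text
[ 0.07095577 -0.048324    0.00637007] [ 0.07583658 -0.04832078  0.00528486]
shift [2.0, -0.6, -0.6] turn [0.03, -0.54, 0.04] rows>= 0.1 q [-7. 28. 16. 91. -2. -9.]
shift [5.6, -0.6, 9.0] turn [0.04, -6.54, 0.03] rows>= 0.8 q [-7. 28. 16. 91. -2. -9.]
shift [7.5, -0.6, 16.6] turn [0.04, -11.04, 0.03] rows>= 1.3 q [-7. 28. 16. 91. -2. -9.]
shift [8.0, -0.6, 19.5] turn [0.04, -12.54, 0.03] rows>= 1.5 q [-7. 28. 16. 91. -2. -9.]
```

>>> play_rows([
  [[2,0,-0.5],[0,0,0],1],
  [[4.5,0,-0.5],[0,0,0],1],
  [[4.5,0,-0.5],[0,0,0],1],
])

```text
time: 19.3
ee_pos: [0.6168, -0.0862, 0.0633]
tcp_rot: [180.0, -12.1, -177.4]
wrist_force: [-3.2, -0.2, -4.3]
opening: 0.0615
grasp_force: 68.6
```

```bash
python3 - <<'E'
from h import *
o=telemetry.get_obs(); print(toe_of(o,(-.002,0,.04)))
for toe,t in(([.0745,-.049,.007],12),([.0745,-.049,.0065],6),([.0745,-.049,.006],1.5),([.0745,-.049,.0055],0)):
    T,M=binpose(toe,t,(-.002,0,.04)); plan(T,M,o)
E
```

```text
[ 0.07551211 -0.04823111  0.00637764]
shift [1.2, -0.7, -0.3] turn [0.04, -0.08, 0.04] rows>= 0.0 q [ -7.  27.  16.  90.  -2. -10.]
shift [4.8, -0.7, 9.3] turn [0.04, -6.08, 0.04] rows>= 0.7 q [ -7.  27.  16.  90.  -2. -10.]
shift [6.8, -0.7, 16.9] turn [0.04, -10.58, 0.04] rows>= 1.2 q [ -7.  27.  16.  90.  -2. -10.]
shift [7.3, -0.7, 19.7] turn [0.04, -12.08, 0.04] rows>= 1.4 q [ -7.  27.  16.  90.  -2. -10.]
```

>>> play_rows([
  [[1.2,-0.7,0],[0,0,0],1],
  [[3.0,-0.7,4.5],[0,-3,0],1],
  [[4.8,-0.7,9.3],[0,-6.1,0],1],
  [[5.8,-0.7,13.2],[0,-8.3,0],1],
  [[6.8,-0.7,16.9],[0,-10.6,0],1],
  [[7.2,-0.7,19.2],[0,-11.9,0],1],
  [[7.2,-0.7,19.2],[0,-11.9,0],1],
])

```text
time: 20.0
ee_pos: [0.6053, -0.0875, 0.0461]
tcp_rot: [180.0, -0.1, -177.4]
wrist_force: [-0.5, 1.3, -4.7]
opening: 0.0614
grasp_force: 68.6
```

>>> play_rows([
  [[0,0,1],[0,0,0],1],
  [[0,0,1],[0,0,0],1],
  [[0,0,1],[0,0,0],0],
  [[0,0,1],[0,0,0],0],
  [[0,0,1],[0,0,0],0],
  [[0,0,1],[0,0,0],0],
  [[0,0,1],[0,0,0],0],
  [[0,0,-40],[0,0,0],0],
  [[0,0,-90],[0,0,0],0],
  [[0,0,-140],[0,0,0],0],
  [[0,0,-160],[0,0,0],0],
  [[0,0,-160],[0,0,0],0],
])

```text
time: 21.2
ee_pos: [0.6075, -0.0878, 0.2102]
tcp_rot: [-180.0, 0.2, -177.4]
wrist_force: [-0.4, 0.1, 0.1]
opening: 0.0855
grasp_force: 0.0
```

```bash
python3 - <<'E'
from h import *
im,P=cloud("wrist"); save("w6.png",im)
q=P.reshape(-1,3); c=im.reshape(-1,3).astype(int); r=R.from_euler('z',RY,degrees=True).inv().apply(q-RC)*1000
k=np.isfinite(r[:,0])&(c[:,0]>2.2*c[:,1])&(c[:,0]>2.2*c[:,2])&(c[:,0]>50)&(abs(r[:,1]+49)<50)&(abs(r[:,0])<100); s=r[k]
rect=cv2.minAreaRect(s[:,:2].astype(np.float32)); print(rect, s.min(0),s.max(0))
hi=s[s[:,2]>58]; print("rim z fit", np.linalg.lstsq(np.c_[hi[:,:2],np.ones(len(hi))],hi[:,2],rcond=None)[0],np.percentile(hi[:,0],[1,99]))
fr=s[(s[:,0]<-55)&(s[:,2]>30)]; print("front",np.percentile(fr[:,0],[2,50,98]),np.percentile(fr[:,2],[2,50,98]))
k=np.isfinite(r[:,0])&(c.max(1)<90)&(abs(r[:,1])<190)&(r[:,2]<20)&(r[:,2]>11); d=r[k]; print("kerb",np.percentile(d[d[:,0]<-65][:,0],[5,50,95]),"lip",np.percentile(d[(d[:,0]>55)][:,0],[5,50,95]))
E
```

```text
((-5.711250305175781, -48.40439987182617), (148.4021453857422, 74.76220703125), 0.5782339572906494) [-79.79758718 -85.45881584   4.31458411] [ 68.10880002 -10.27637769  66.74707218]
rim z fit [-6.27667424e-04  1.17815773e-03  6.34835934e+01] [-30.6163871   55.34711958]
front [-79.69938167 -74.52566356 -56.55100522] [34.38476362 38.63735463 40.99674937]
kerb [-81.24092959 -79.53112343 -77.29579369] lip [64.25696116 68.58828403 78.16090896]
```

View pics/w6.png

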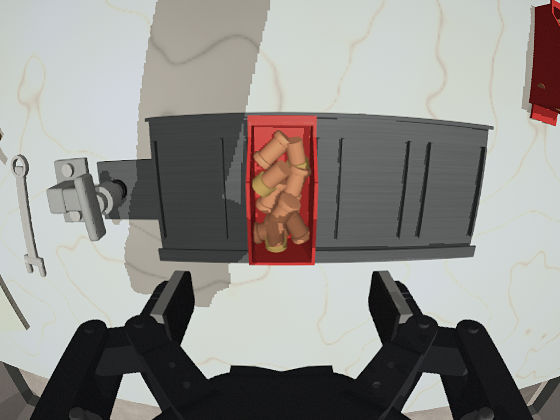

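Bin A lies flat (rim slope about 0) behind the kerb. It sits at columns 248–316 and rows 115–265, one bay in from the clamp. On to bin B.

```bash
sed -i 's/    return (np.array(r\[0\])-9\*u)\/1000,a/    d=9 if max(w,h)>144 else 0\n    return (np.array(r[0])-d*u)\/1000,a/' h.py; python3 - <<'E'
from h import *
plan([.419,.246,.23],down(178.1))
E
```

```text
shift [172.4, 342.0, -22.5] turn [0.01, -0.01, 4.53] rows>= 7.7 q [ -8.  13.  15.  91.   0. -11.]
```

>>> play_rows([
  [[172,342,-22.5],[0,0,4.5],0],
  [[172,342,-22.5],[0,0,4.5],0],
  [[172,342,-22.5],[0,0,4.5],0],
  [[172,342,-22.5],[0,0,4.5],0],
  [[172,342,-22.5],[0,0,4.5],0],
  [[172,342,-22.5],[0,0,4.5],0],
  [[172,342,-22.5],[0,0,4.5],0],
  [[172,342,-22.5],[0,0,4.5],0],
  [[172,342,-22.5],[0,0,4.5],0],
  [[172,342,-22.5],[0,0,4.5],0],
])

```text
time: 22.25
ee_pos: [0.4181, 0.2465, 0.2277]
tcp_rot: [-180.0, -0.3, 178.2]
wrist_force: [0.3, -0.1, -0.1]
opening: 0.0857
grasp_force: 0.0
```

```bash
python3 - <<'E'
from h import *
im,P=cloud("wrist"); save("w7.png",im)
o,a=bins(P,im,(.42,.246),.095); print(o,a)
plan([o[0],o[1],.038],down(180+a))
E
```

```text
rect [418.3 248.8] [ 61.4 135.7] yaw -2.47 hi t 35.2 zmax 0.0618 origin [409.4 249.2]
[0.41834875 0.24876239] -2.4715347290039062
shift [-0.6, 3.1, 189.8] turn [-0.04, -0.27, 0.63] rows>= 3.8 q [30. -4. -1. 93.  0. 32.]
```

>>> play_rows([
  [[0,3,45],[0,-0.2,0.6],0],
  [[0,3,90],[0,-0.2,0.6],0],
  [[0,3,130],[0,-0.2,0.6],0],
  [[0,3,165],[0,-0.2,0.6],0],
  [[0,3,190],[0,-0.2,0.6],0],
  [[0,3,190],[0,-0.2,0.6],0],
  [[0,3,190],[0,-0.2,0.6],1],
  [[0,3,190],[0,-0.2,0.6],1],
  [[0,3,190],[0,-0.2,0.6],1],
  [[0,3,190],[0,-0.2,0.6],1],
  [[0,3,190],[0,-0.2,0.6],1],
  [[0,3,190],[0,-0.2,0.6],1],
], grip_force=60)

```text
time: 23.5
ee_pos: [0.4194, 0.2495, 0.0409]
tcp_rot: [179.9, 0.2, 177.5]
wrist_force: [0.5, -3.3, 8.1]
opening: 0.0614
grasp_force: 67.8
```

```bash
python3 - <<'E'
from h import *
T,M=binpose([.060,.049,.10],12,(-.001,0,.039));print(T);plan(T,M)
E
```

```text
[0.59753584 0.01031194 0.15561234]
shift [-188.8, -231.0, -114.4] turn [0.6, 12.17, -5.07] rows>= 6.4 q [ 31.  -2. -21.  72.  -0.  33.]
```

>>> play_rows([
  [[0,0,-40],[0,0,0],1],
  [[0,0,-80],[0,0,0],1],
  [[0,0,-115],[0,0,0],1],
  [[0,0,-115],[0,0,0],1],
  [[-189,-231,-114],[0.6,12.17,-5.07],1],
  [[-189,-231,-114],[0.6,12.17,-5.07],1],
  [[-189,-231,-114],[0.6,12.17,-5.07],1],
  [[-189,-231,-114],[0.6,12.17,-5.07],1],
  [[-189,-231,-114],[0.6,12.17,-5.07],1],
  [[-189,-231,-114],[0.6,12.17,-5.07],1],
  [[-189,-231,-114],[0.6,12.17,-5.07],1],
  [[-189,-231,-114],[0.6,12.17,-5.07],1],
  [[-189,-231,-114],[0.6,12.17,-5.07],1],
  [[-189,-231,-114],[0.6,12.17,-5.07],1],
])

```text
time: 24.9
ee_pos: [0.5966, 0.0113, 0.1531]
tcp_rot: [-180.0, -12.2, -177.3]
wrist_force: [-0.2, -0.1, -3.8]
opening: 0.0615
grasp_force: 68.3
```

```bash
python3 - <<'E'
from h import *
for toe in([.060,.049,.05],[.060,.049,.008],[.069,.049,.0075],[.074,.049,.0075],[.077,.049,.0075]):
    T,M=binpose(toe,12,(-.001,0,.0405)); print(toe,T.round(4)); plan(T,M)
E
```

```text
[0.06, 0.049, 0.05] [0.5978 0.0103 0.1071]
shift [-10.8, -1.0, 44.8] turn [-0.04, -0.17, 0.1] rows>= 0.9 q [ 1. 23. 20. 99. -0. -1.]
[0.06, 0.049, 0.008] [0.5978 0.0103 0.0651]
shift [-19.7, -1.0, 85.8] turn [-0.04, -0.17, 0.1] rows>= 1.8 q [ 1. 23. 20. 99. -0. -1.]
[0.069, 0.049, 0.0075] [0.6068 0.0107 0.0646]
shift [-28.6, -1.0, 84.4] turn [-0.04, -0.17, 0.1] rows>= 1.8 q [ 1. 23. 20. 99. -0. -1.]
[0.074, 0.049, 0.0075] [0.6118 0.011  0.0646]
shift [-33.5, -1.0, 83.4] turn [-0.04, -0.17, 0.1] rows>= 1.8 q [ 1. 23. 20. 99. -0. -1.]
[0.077, 0.049, 0.0075] [0.6148 0.0111 0.0646]
shift [-36.4, -1.0, 82.7] turn [-0.04, -0.17, 0.1] rows>= 1.8 q [ 1. 23. 20. 99. -0. -1.]
```

>>> play_rows([
  [[-10.8,-1,44.8],[0,-0.2,0],1],
  [[-15,-1,65],[0,-0.2,0],1],
  [[-19.7,-1,85],[0,-0.2,0],1],
  [[-19.7,-1,85],[0,-0.2,0],1],
  [[-24,-1,84.8],[0,-0.2,0],1],
  [[-28.6,-1,84.2],[0,-0.2,0],1],
  [[-31,-1,83.7],[0,-0.2,0],1],
  [[-33.5,-1,83.2],[0,-0.2,0],1],
  [[-33.5,-1,83.2],[0,-0.2,0],1],
])

```text
time: 25.8
ee_pos: [0.6117, 0.01, 0.0654]
tcp_rot: [-180.0, -12.1, -177.4]
wrist_force: [-6.9, 0.1, 0.8]
opening: 0.0614
grasp_force: 68.9
```

>>> play_rows([
  [[-1.2,0,-0.8],[0,0,0],1],
  [[-2.4,0,-1],[0,0,0],1],
  [[-2.4,0,-1],[0,0,0],1],
])

```text
time: 26.1
ee_pos: [0.6122, 0.01, 0.0658]
tcp_rot: [-180.0, -12.3, -177.4]
wrist_force: [-15.4, 0.0, 5.6]
opening: 0.0619
grasp_force: 69.1
```

```bash
python3 - <<'E'
from h import *
o=telemetry.get_obs(); print(o["ee_pos"],o["tcp_rot"],o["wrist_force"]); print(toe_of(o,(-.001,0,.0405)))
E
```

```text
[0.61219445 0.01002406 0.06584926] [-179.98614906  -12.33487535 -177.37330932] [-15.35671285   0.03804119   5.5534059 ]
[0.07398372 0.04807186 0.00833967]
```

>>> play_rows([
  [[2,0,0.5],[0,0,0],1],
  [[3.7,0,0.5],[0,0,0],1],
  [[3.7,0,0.5],[0,0,0],1],
])

```text
time: 26.4
ee_pos: [0.6114, 0.0099, 0.0657]
tcp_rot: [-180.0, -11.9, -177.4]
wrist_force: [-2.3, -0.2, -2.9]
opening: 0.0615
grasp_force: 68.5
```

```bash
python3 - <<'E'
from h import *
o=telemetry.get_obs(); f=(-.0033,0,.0405); print(toe_of(o,f))
for toe,t in(([.0745,.0485,.0075],12),([.0745,.0485,.007],6),([.0745,.0485,.006],1.5),([.0745,.0485,.0055],0)):
    T,M=binpose(toe,t,f); plan(T,M,o)
E
```

```text
[0.07580352 0.04792832 0.00827535]
shift [1.1, 0.6, 0.9] turn [-0.04, 0.06, 0.02] rows>= 0.0 q [ 1. 26. 14. 90. -0. -2.]
shift [4.7, 0.6, 10.7] turn [-0.04, -5.94, 0.02] rows>= 0.7 q [ 1. 26. 14. 90. -0. -2.]
shift [6.7, 0.6, 18.8] turn [-0.04, -10.44, 0.02] rows>= 1.2 q [ 1. 26. 14. 90. -0. -2.]
shift [7.2, 0.6, 21.7] turn [-0.04, -11.94, 0.02] rows>= 1.4 q [ 1. 26. 14. 90. -0. -2.]
```

>>> play_rows([
  [[1.1,0.5,0.5],[0,0,0],1],
  [[3.0,0.5,5],[0,-3,0],1],
  [[4.7,0.5,10.5],[0,-6,0],1],
  [[5.8,0.5,14.6],[0,-8.3,0],1],
  [[6.7,0.5,18.6],[0,-10.5,0],1],
  [[7.2,0.5,21.2],[0,-11.9,0],1],
  [[7.2,0.5,21.2],[0,-11.9,0],1],
])

```text
time: 27.1
ee_pos: [0.5994, 0.0098, 0.0466]
tcp_rot: [-180.0, 0.0, -177.4]
wrist_force: [0.2, -0.1, -3.8]
opening: 0.0611
grasp_force: 68.5
```

Free, as with bin A. I'll release, retreat, check, and work out the move to bin C.

>>> play_rows([
  [[0,0,1],[0,0,0],1],
  [[0,0,1],[0,0,0],1],
  [[0,0,1],[0,0,0],0],
  [[0,0,1],[0,0,0],0],
  [[0,0,1],[0,0,0],0],
  [[0,0,1],[0,0,0],0],
  [[0,0,1],[0,0,0],0],
  [[0,0,-40],[0,0,0],0],
  [[0,0,-90],[0,0,0],0],
  [[0,0,-140],[0,0,0],0],
  [[0,0,-160],[0,0,0],0],
  [[0,0,-160],[0,0,0],0],
])

```text
time: 28.3
ee_pos: [0.6013, 0.01, 0.2104]
tcp_rot: [-180.0, 0.3, -177.4]
wrist_force: [0.1, -0.0, -0.5]
opening: 0.0852
grasp_force: 0.0
```

```bash
cat >> h.py <<'E'
def seated(P,im,yb):
    q=P.reshape(-1,3); c=im.reshape(-1,3).astype(int); r=R.from_euler('z',RY,degrees=True).inv().apply(q-RC)*1000
    k=np.isfinite(r[:,0])&(c[:,0]>2.2*c[:,1])&(c[:,0]>2.2*c[:,2])&(c[:,0]>50)&(abs(r[:,1]-yb)<46)&(abs(r[:,0])<100); s=r[k]
    rect=cv2.minAreaRect(s[s[:,2]>20][:,:2].astype(np.float32)); hi=s[s[:,2]>58]; fr=s[(s[:,0]<-55)&(s[:,2]>30)]
    print(yb,"rect",np.round(rect[0],1),np.round(rect[1],1),round(rect[2],2),"rim",np.linalg.lstsq(np.c_[hi[:,:2],np.ones(len(hi))],hi[:,2],rcond=None)[0].round(3),"front",np.percentile(fr[:,0],[2,50]).round(1))
E
python3 - <<'E'
from h import *
im,P=cloud("wrist"); save("w8.png",im); seated(P,im,49); seated(P,im,-49); rackx("side")
plan([.4704,.4097,.23],down(162.8))
E
```

```text
49 rect [-12.9  49.3] [135.1  61.9] 0.05 rim [-1.0000e-03 -1.0000e-03  6.3396e+01] front [-80.3 -75.3]
-49 rect [-11.9 -48.1] [ 63.8 136. ] 89.78 rim [5.0000e-03 7.0000e-03 6.3162e+01] front [-79.7 -73.7]
side lip 639 x [0.0478 0.0713 0.079 ] [-0.0036  0.0704]
side kerb 235 x [-0.0811 -0.0783 -0.061 ] [-0.0114 -0.074 ]
shift [111.2, 405.3, -24.3] turn [-0.04, -0.05, 19.83] rows>= 8.4 q [ 1. 11. 12. 91. -0. -2.]
```

View pics/w8.png

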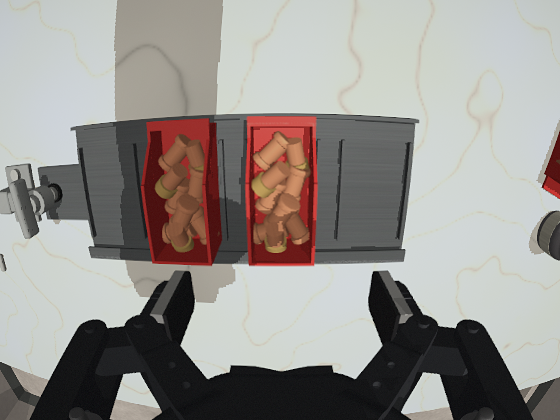

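Both bins are flat: A at columns 145–218, B at 247–316. Bin C is next, at the right edge of the view beside the jar.

>>> play_rows([
  [[111,405,-24],[0,0,19.8],0],
  [[111,405,-24],[0,0,19.8],0],
  [[111,405,-24],[0,0,19.8],0],
  [[111,405,-24],[0,0,19.8],0],
  [[111,405,-24],[0,0,19.8],0],
  [[111,405,-24],[0,0,19.8],0],
  [[111,405,-24],[0,0,19.8],0],
  [[111,405,-24],[0,0,19.8],0],
  [[111,405,-24],[0,0,19.8],0],
  [[111,405,-24],[0,0,19.8],0],
  [[111,405,-24],[0,0,19.8],0],
])

```text
time: 29.5
ee_pos: [0.4699, 0.4094, 0.2281]
tcp_rot: [-179.8, -0.1, 162.9]
wrist_force: [0.1, -0.3, 0.4]
opening: 0.0855
grasp_force: 0.0
```

```bash
python3 - <<'E'
from h import *
im,P=cloud("wrist"); save("w9.png",im)
o,a=bins(P,im,(.47,.41),.1); print(o,a)
plan([o[0],o[1],.038],down(180+a))
E
```

```text
rect [506.5 413. ] [ 61.6 130. ] yaw -16.31 hi t 17.1 zmax 0.0615 origin [497.9 415.5]
[0.50649387 0.41295377] -16.307716369628906
shift [-33.6, 15.3, 190.4] turn [-0.18, -0.11, -0.87] rows>= 3.9 q [41. 15. 19. 94.  0. 58.]
```

View pics/w9.png

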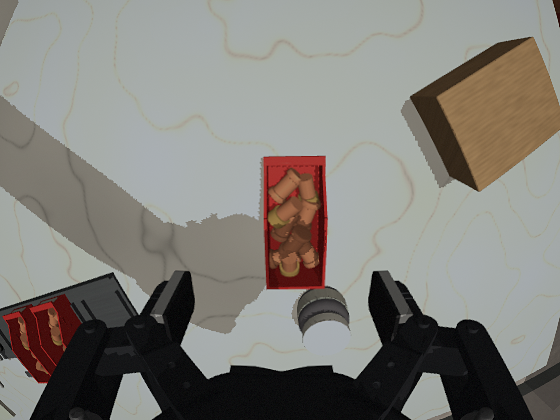

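Bin C has been knocked about 40 mm in +x, towards the jar at (322,315). I'll re-measure around its new place.

```bash
python3 - <<'E'
from h import *
im,P=cloud("wrist")
o,a=bins(P,im,(.51,.412),.11); print(o,a)
plan([o[0],o[1],.038],down(180+a))
q=P.reshape(-1,3);c=im.reshape(-1,3).astype(int);k=(np.hypot(q[:,0]-.63,q[:,1]-.4)<.08)&(q[:,2]>.02)&(q[:,2]<.085)&(c.max(1)-c.min(1)<30);s=q[k];print("jar",s.min(0),s.max(0))
E
```

```text
rect [527.2 407. ] [ 68.7 175.1] yaw -13.23 hi t 18.1 zmax 0.0614 origin [518.5 409. ]
[0.51847238 0.40902182] -13.233268737792969
shift [-45.8, 15.2, 190.9] turn [-0.14, -0.1, -3.99] rows>= 3.9 q [41. 15. 19. 94.  0. 58.]
jar [0.55710634 0.37802199 0.02002362] [0.67424381 0.44194776 0.07190601]
```

```bash
python3 - <<'E'
from h import *
im,P=cloud("wrist"); c=im.astype(int)
m=((c[:,:,0]>2.2*c[:,:,1])&(c[:,:,0]>2.2*c[:,:,2])&(c[:,:,0]>50)).astype(np.uint8); m[:,:230]=0; m[:140]=0; m[320:]=0; m[:,345:]=0
N,L,S,_=cv2.connectedComponentsWithStats(m); k=1+S[1:,4].argmax(); print(S[1:,:].tolist()[:6])
s=P[(L==k)&np.isfinite(P[:,:,0])]
r=cv2.minAreaRect((s[:,:2]*1000).astype(np.float32)); print("all",r)
h=s[s[:,2]>.057]; r=cv2.minAreaRect((h[:,:2]*1000).astype(np.float32)); print("rim",r)
l=s[s[:,2]<.01]; print("low",len(l), (l[:,:2].min(0),l[:,:2].max(0)) if len(l) else 0)
q=P[250:360,285:360].reshape(-1,3); cc=c[250:360,285:360].reshape(-1,3); k=(q[:,2]>.05)&(q[:,2]<.085)&(cc.max(1)-cc.min(1)<30);t=q[k];print("jar",np.percentile(t,[2,98],axis=0).round(3))
E
```

```text
[[264, 155, 64, 133, 3932], [287, 186, 13, 13, 71], [290, 231, 2, 2, 4]]
all ((527.5643920898438, 407.41510009765625), (67.63314056396484, 175.40928649902344), 76.74012756347656)
rim ((534.9405517578125, 404.4413146972656), (61.269134521484375, 83.892578125), 73.16639709472656)
low 1077 (array([0.45244934, 0.3722543 ]), array([0.61688061, 0.45326359]))
jar [[0.619 0.385 0.052]
 [0.671 0.435 0.071]]
```

```bash
python3 - <<'E'
from h import *
plan([.512,.4112,.038],down(163.2))
E
```

```text
shift [-38.6, 15.4, 191.3] turn [-0.11, -0.08, -0.45] rows>= 3.9 q [41. 15. 19. 94.  0. 58.]
```

>>> play_rows([
  [[-38.6,15,20],[0,0,-0.4],0],
  [[-38.6,15,65],[0,0,-0.4],0],
  [[-38.6,15,110],[0,0,-0.4],0],
  [[-38.6,15,150],[0,0,-0.4],0],
  [[-38.6,15,190],[0,0,-0.4],0],
  [[-38.6,15,190],[0,0,-0.4],0],
  [[-38.6,15,190],[0,0,-0.4],0],
  [[-38.6,15,190],[0,0,-0.4],1],
  [[-38.6,15,190],[0,0,-0.4],1],
  [[-38.6,15,190],[0,0,-0.4],1],
  [[-38.6,15,190],[0,0,-0.4],1],
  [[-38.6,15,190],[0,0,-0.4],1],
  [[-38.6,15,190],[0,0,-0.4],1],
], grip_force=60)

```text
time: 30.95
ee_pos: [0.5129, 0.413, 0.0434]
tcp_rot: [179.9, 0.1, 163.2]
wrist_force: [0.1, -1.5, 7.7]
opening: 0.0614
grasp_force: 67.2
```

```bash
python3 - <<'E'
from h import *
T,M=binpose([.060,.147,.10],12,(-.003,0,.0405));print(T);plan(T,M)
E
```

```text
[0.59144753 0.10813646 0.15749538]
shift [-163.5, -268.9, -114.4] turn [2.16, 12.03, -19.3] rows>= 6.7 q [39. 20.  5. 75. -0. 56.]
```

>>> play_rows([
  [[0,0,-40],[0,0,0],1],
  [[0,0,-80],[0,0,0],1],
  [[0,0,-115],[0,0,0],1],
  [[0,0,-115],[0,0,0],1],
  [[-163.5,-269,-114],[2.16,12.03,-19.3],1],
  [[-163.5,-269,-114],[2.16,12.03,-19.3],1],
  [[-163.5,-269,-114],[2.16,12.03,-19.3],1],
  [[-163.5,-269,-114],[2.16,12.03,-19.3],1],
  [[-163.5,-269,-114],[2.16,12.03,-19.3],1],
  [[-163.5,-269,-114],[2.16,12.03,-19.3],1],
  [[-163.5,-269,-114],[2.16,12.03,-19.3],1],
  [[-163.5,-269,-114],[2.16,12.03,-19.3],1],
  [[-163.5,-269,-114],[2.16,12.03,-19.3],1],
  [[-163.5,-269,-114],[2.16,12.03,-19.3],1],
])

```text
time: 32.35
ee_pos: [0.5904, 0.109, 0.1541]
tcp_rot: [-179.9, -12.2, -177.3]
wrist_force: [-0.0, 0.1, -4.0]
opening: 0.0608
grasp_force: 67.1
```

```bash
python3 - <<'E'
from h import *
o=telemetry.get_obs();im,P=cloud("wrist");t=inhand(P,im,o)
f=t[(t[:,0]<-50)&(abs(t[:,1])<28)]; print("front x pct",np.percentile(f[:,0],[2,10,25]).round(1)); r=t[(abs(t[:,1])>24)&(t[:,0]>-12)&(t[:,0]<45)&(t[:,2]>12)]; print("rim",np.polyfit(r[:,0],r[:,2],1).round(3))
f=(-.003,0,.0425)
for toe in([.060,.147,.05],[.060,.147,.009],[.069,.147,.008],[.074,.147,.008],[.077,.147,.008]):
    T,M=binpose(toe,12,f); print(toe,T.round(4)); plan(T,M)
E
```

```text
front x pct [-70.3 -69.2 -67.2]
rim [-1.100e-02  1.565e+01]
[0.06, 0.147, 0.05] [0.5919 0.1082 0.1095]
shift [-10.9, -0.9, 43.4] turn [-0.14, -0.22, 0.09] rows>= 0.9 q [10. 23. 20. 99.  1.  7.]
[0.06, 0.147, 0.009] [0.5919 0.1082 0.0685]
shift [-19.5, -0.8, 83.5] turn [-0.14, -0.22, 0.09] rows>= 1.7 q [10. 23. 20. 99.  1.  7.]
[0.069, 0.147, 0.008] [0.6009 0.1086 0.0675]
shift [-28.5, -0.8, 82.5] turn [-0.14, -0.22, 0.09] rows>= 1.7 q [10. 23. 20. 99.  1.  7.]
[0.074, 0.147, 0.008] [0.6058 0.1088 0.0675]
shift [-33.4, -0.8, 81.5] turn [-0.14, -0.22, 0.09] rows>= 1.8 q [10. 23. 20. 99.  1.  7.]
[0.077, 0.147, 0.008] [0.6088 0.1089 0.0675]
shift [-36.4, -0.8, 80.8] turn [-0.14, -0.22, 0.09] rows>= 1.8 q [10. 23. 20. 99.  1.  7.]
```

>>> play_rows([
  [[-10.9,-0.8,43],[0,-0.2,0],1],
  [[-15,-0.8,63],[0,-0.2,0],1],
  [[-19.5,-0.8,83],[0,-0.2,0],1],
  [[-19.5,-0.8,83],[0,-0.2,0],1],
  [[-24,-0.8,83],[0,-0.2,0],1],
  [[-28.5,-0.8,82.3],[0,-0.2,0],1],
  [[-31,-0.8,81.9],[0,-0.2,0],1],
  [[-33.4,-0.8,81.4],[0,-0.2,0],1],
  [[-35,-0.8,81],[0,-0.2,0],1],
  [[-35,-0.8,81],[0,-0.2,0],1],
])

```text
time: 33.4
ee_pos: [0.608, 0.1074, 0.0676]
tcp_rot: [-179.9, -12.0, -177.4]
wrist_force: [0.5, 1.0, -3.1]
opening: 0.0614
grasp_force: 67.1
```

```bash
python3 - <<'E'
from h import *
o=telemetry.get_obs(); print(o["tcp_rot"],o["wrist_force"]); print(toe_of(o,(-.003,0,.0430)))
E
```

```text
[-179.86487988  -12.01728058 -177.42440045] [ 0.46808126  0.98719168 -3.06821193]
[0.0759616  0.14533554 0.00768061]
```

>>> play_rows([
  [[-1.2,0,-0.2],[0,0,0],1],
  [[-2.4,0,-0.5],[0,0,0],1],
  [[-3.4,0,-0.7],[0,0,0],1],
  [[-3.4,0,-0.7],[0,0,0],1],
])

```text
time: 33.8
ee_pos: [0.6096, 0.1074, 0.0678]
tcp_rot: [-179.9, -12.2, -177.4]
wrist_force: [-8.8, -0.5, 3.6]
opening: 0.0613
grasp_force: 67.5
```

```bash
python3 - <<'E'
from h import *
o=telemetry.get_obs(); print(o["tcp_rot"],o["wrist_force"]); print(toe_of(o,(-.003,0,.0430)))
E
```

```text
[-179.85693044  -12.23044608 -177.41931075] [-8.80001254 -0.48057933  3.58648257]
[0.07738937 0.14533743 0.00758922]
```

>>> play_rows([
  [[2,0,0.5],[0,0,0],1],
  [[3.4,0,0.5],[0,0,0],1],
  [[3.4,0,0.5],[0,0,0],1],
])

```text
time: 34.1
ee_pos: [0.6079, 0.1074, 0.0679]
tcp_rot: [-179.9, -12.0, -177.4]
wrist_force: [-0.6, -0.5, -1.9]
opening: 0.0615
grasp_force: 67.3
```

```bash
python3 - <<'E'
from h import *
o=telemetry.get_obs(); f=(-.0023,0,.0430); print(toe_of(o,f))
for toe,t in(([.0745,.1465,.0075],12),([.0745,.1465,.007],6),([.0745,.1465,.006],1.5),([.0745,.1465,.0055],0)):
    T,M=binpose(toe,t,f); plan(T,M,o)
E
```

```text
[0.07515763 0.14538445 0.00805886]
shift [0.5, 1.0, 0.7] turn [-0.13, 0.0, -0.02] rows>= 0.0 q [ 9. 26. 15. 91.  1.  7.]
shift [4.4, 1.0, 10.3] turn [-0.13, -6.0, -0.01] rows>= 0.7 q [ 9. 26. 15. 91.  1.  7.]
shift [6.6, 1.0, 18.4] turn [-0.13, -10.5, -0.0] rows>= 1.2 q [ 9. 26. 15. 91.  1.  7.]
shift [7.2, 1.0, 21.3] turn [-0.13, -12.0, -0.0] rows>= 1.4 q [ 9. 26. 15. 91.  1.  7.]
```

>>> play_rows([
  [[0.5,1,0.5],[0,0,0],1],
  [[2.5,1,5],[0,-3,0],1],
  [[4.4,1,10.2],[0,-6,0],1],
  [[5.6,1,14.4],[0,-8.3,0],1],
  [[6.6,1,18.3],[0,-10.5,0],1],
  [[7.2,1,21],[0,-12,0],1],
  [[7.2,1,21],[0,-12,0],1],
])

```text
time: 34.8
ee_pos: [0.5958, 0.1079, 0.0491]
tcp_rot: [-179.9, 0.0, -177.4]
wrist_force: [-0.6, -0.6, -3.7]
opening: 0.0612
grasp_force: 67.1
```

>>> play_rows([
  [[0,0,1],[0,0,0],1],
  [[0,0,1],[0,0,0],1],
  [[0,0,1],[0,0,0],0],
  [[0,0,1],[0,0,0],0],
  [[0,0,1],[0,0,0],0],
  [[0,0,1],[0,0,0],0],
  [[0,0,1],[0,0,0],0],
  [[0,0,-40],[0,0,0],0],
  [[0,0,-90],[0,0,0],0],
  [[0,0,-140],[0,0,0],0],
  [[20,-60,-180],[0,0,0],0],
  [[20,-110,-180],[0,0,0],0],
  [[20,-110,-180],[0,0,0],0],
  [[20,-110,-180],[0,0,0],0],
])

```text
time: 36.2
ee_pos: [0.5815, -0.0051, 0.2302]
tcp_rot: [-179.8, 0.1, -177.6]
wrist_force: [0.2, 0.5, -0.4]
opening: 0.0853
grasp_force: 0.0
```

```bash
python3 - <<'E'
from h import *
im,P=cloud("wrist"); save("w10.png",im)
for y in(-49,49,147): seated(P,im,y)
im,P=cloud("scene")
c=im.astype(int); m=((c[:,:,0]>90)&(c[:,:,1]<40)&(c[:,:,2]<50)&(P[:,:,2]<.09)&(P[:,:,2]>.0)&(P[:,:,0]>0)).astype(np.uint8)
N,L,S,C=cv2.connectedComponentsWithStats(cv2.dilate(m,np.ones((5,5)))); print([(s[4],x.round().tolist()) for s,x in zip(S[1:],C[1:]) if s[4]>60])
E
```

```text
-49 rect [-11.9 -46.8] [ 65.6 136.5] 89.52 rim [-1.2000e-02  2.2000e-02  6.4359e+01] front [-79.9 -74.1]
49 rect [-12.7  51.3] [ 65.2 135.6] 89.5 rim [-0.121  0.065 64.441] front [-80. -75.]
147 rect [-13.5 146.7] [136.   63.4] 0.23 rim [ 5.00e-03 -9.00e-03  6.41e+01] front [-80.9 -75.2]
[(np.int32(193), [316.0, 193.0]), (np.int32(100), [299.0, 198.0]), (np.int32(172), [288.0, 209.0]), (np.int32(141), [320.0, 212.0]), (np.int32(108), [274.0, 217.0]), (np.int32(86), [309.0, 226.0])]
```

View pics/w10.png

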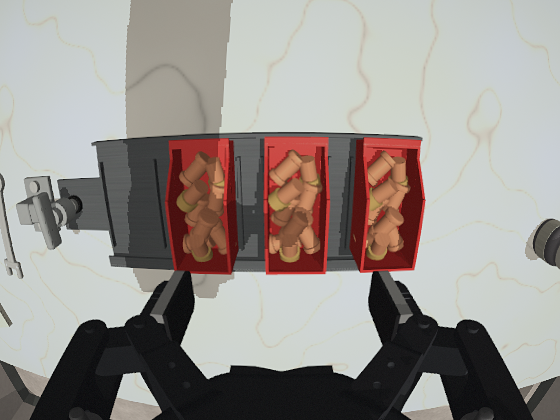

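All three bins are in the rack, at columns 168–233, 264–328 and 357–424, and none is left on the counter. Bin B's rim fit looks odd, so I'll check it robustly.

```bash
python3 - <<'E'
from h import *
im,P=cloud("wrist"); q=P.reshape(-1,3); c=im.reshape(-1,3).astype(int); r=R.from_euler('z',RY,degrees=True).inv().apply(q-RC)*1000
red=np.isfinite(r[:,0])&(c[:,0]>2.2*c[:,1])&(c[:,0]>2.2*c[:,2])&(c[:,0]>50)
for yb in(-49,49,147):
    s=r[red&(abs(r[:,1]-yb)<40)&(r[:,2]>57)&(r[:,2]<72)]
    print(yb,[(len(x:=s[(s[:,0]>a)&(s[:,0]<a+20)]),np.median(x[:,2]).round(1)) for a in(-30,-10,10,30,45)], "front",np.median(r[red&(abs(r[:,1]-yb)<25)&(r[:,0]<-70)&(r[:,2]>30)][:,2]).round(1))
E
```

```text
-49 [(196, np.float64(63.6)), (185, np.float64(64.2)), (172, np.float64(64.1)), (152, np.float64(64.2)), (312, np.float64(63.2))] front 38.6
49 [(152, np.float64(64.0)), (158, np.float64(64.3)), (135, np.float64(64.7)), (124, np.float64(64.6)), (356, np.float64(63.8))] front 38.7
147 [(184, np.float64(62.4)), (190, np.float64(63.4)), (170, np.float64(63.4)), (170, np.float64(63.8)), (313, np.float64(63.0))] front 38.6
```

All three are flat, with the front walls at the same height. I'm handing in the job.

```bash
python3 -c "
from workcell import workorder
print(workorder.job_done())"
```

```text
the job is handed in; nothing more can be done
None
```

I tightened the clamp about a quarter turn past touch (about 2.1 mm by camera), seated all three bins found on the counter flat in their bays under the lip and behind the kerb, and handed the job in; no verdict came back.

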